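# Press the locking wedges home and book the lot

## Task

Every black connector housing on the grey mat needs its orange wedge driven fully home: slide it wedge end first along the guide rails under the press head to the end stop, swing the sprung red-knobbed lever down to its stop and let it spring back up, then draw the housing out and lay it in the blue bin, all of them flat side by side, wedges up; press the wedges only with the press, not with the fingers. When all are in the bin, pick up the hand scanner, hold it still for about a second about 10 cm from the barcode on the work-order card, pointing squarely at the middle of the barcode, and lay it back on its side on the rubber pad. Leave everything else on the bench where it is.

Things in the scene. Friction and masses are not known exactly. Their poses are not given: they have to be found in the camera images.
- housing_a: black connector housing, 160 mm long (x), 30 high. Block x -20..+80 mm, 44 wide, orange wedge in its top at x +52. Tail x -80..-20, 24 wide, 30 high: grip it across its width at x about -50 (60 N). Origin: underside, mid-length, near the centre of mass; x points to the wedge end, z up. 0.16 kg. Two or three are there, on the grey mat; an absent one reads None from the start
- wedge_a: orange locking wedge of housing_a, 24 x 26 mm; origin on its axis, 10 mm below its top face
- seat_a (a joint): how far wedge_a is pressed in (m): 0 = stands 10 mm proud of the housing; starts at 0 to 2 mm; its own end is 9.5 mm (flush to the eye). It stays where it is pushed and takes about 22 N
- housing_b: black connector housing, 160 mm long (x), 30 high. Block x -20..+80 mm, 44 wide, orange wedge in its top at x +52. Tail x -80..-20, 24 wide, 30 high: grip it across its width at x about -50 (60 N). Origin: underside, mid-length, near the centre of mass; x points to the wedge end, z up. 0.16 kg. As housing_a; may be absent.
- wedge_b: orange locking wedge of housing_b, 24 x 26 mm; origin on its axis, 10 mm below its top face
- seat_b (a joint): how far wedge_b is pressed in (m): 0 = stands 10 mm proud of the housing; starts at 0 to 2 mm; its own end is 9.5 mm (flush to the eye). It stays where it is pushed and takes about 22 N
- housing_c: black connector housing, 160 mm long (x), 30 high. Block x -20..+80 mm, 44 wide, orange wedge in its top at x +52. Tail x -80..-20, 24 wide, 30 high: grip it across its width at x about -50 (60 N). Origin: underside, mid-length, near the centre of mass; x points to the wedge end, z up. 0.16 kg. As housing_a; may be absent.
- wedge_c: orange locking wedge of housing_c, 24 x 26 mm; origin on its axis, 10 mm below its top face
- seat_c (a joint): how far wedge_c is pressed in (m): 0 = stands 10 mm proud of the housing; starts at 0 to 2 mm; its own end is 9.5 mm (flush to the eye). It stays where it is pushed and takes about 22 N
- press: green rack-and-pinion hand press, fixed. Origin: table, under the ram axis; x points from the open throat (robot side) to the column, z up. Head overhang: x -39..+119, y -42..+42, z 80..230 mm. Ram: brass face 30 mm across, underside 66 mm above the table when up (6 mm or more over a proud wedge). For the guides see nest
- nest (a point): where a housing's origin is when home against the end stop: press (-50, 0, 20) mm, press axes (housing x along press x; 6 mm short still presses well). Guides, press frame: shoe floor z = 20 mm from x -165 to +30, 90 wide; rails 8 mm higher than the floor, 50 mm apart inside, x -130..+30, flared mouth from x = -165; steel stop at x = +30
- lever (a joint): press lever angle (rad): 0 = up at rest, 0.96 = down at its stop, where the ram has come down 15.7 mm and the wedge is home. A spring returns it when let go (within about 1 s). About 4 N at the knob starts it, 8 to 10 N at the stop with a wedge under it
- lever_knob (a point): centre of the red ball knob (40 mm across) on the lever's end, 170 mm from the hinge. Press axes from lever_hinge: at rest (-130, 0, +109) mm; at the stop (-164, 0, -44) mm. Push down on the ball from above
- lever_hinge (a point): the lever's hinge, in the lever's plane (press -y side), axis along press y; the knob turns about it from above-front down to the front
- bin: fixed blue bin, 185 x 260 mm, 55 mm high, walls and floor 4 mm; origin centre of its underside, x along the 185 mm. It and the grey mat change sides
- mat: fixed grey mat, 185 x 250 mm, 3 mm thick: incoming housings lie here
- scanner: black and yellow pistol barcode scanner lying on its side; origin: underside, middle of the head. Head x -30..+64 mm, 50 wide (y; yellow nose 58 wide, x 56..64), 46 high. Handle from the head's rear to y = +122, x about -50..+5, 36 high. Beam along +x. Grip the head across y at x about +30, between handle and nose, 40 N. 0.17 kg
- scanner_window (a point): centre of the scanner's window: scanner (65, 0, 23) mm, scanner axes
- pad: fixed black rubber pad 120 x 170 mm (x, y), 4 mm thick, the scanner's place; origin centre of its underside
- card: work-order card on a fixed easel stand; origin at the centre of the printed barcode (70 x 36 mm) on its face, about 105 mm above the table; the card is 120 mm wide, 150 mm along its slope. x points into the card, away from the reader: forward and 30 degrees down; a beam along x is square on
- screwdriver: bystander, orange screwdriver 190 mm
- steel_block: bystander, steel fixture block 75 x 65 x 50 mm
- green_block: bystander, green fixture block 75 x 60 x 55 mm
Things that resemble listed ones, but are neither listed nor needed, are in the scene too. Leave any turquoise look-alike of the scanner alone.

How it is judged:
On the way, in this order (a step that is already met when the one before it is completed fails the run):
1. every housing has its wedge pressed home and lies released, flat, in the bin; lever back up (x of housing_a in the frame of bin between -0.09 and 0.09 m and y of housing_a in the frame of bin between -0.13 and 0.13 m and z of each of housing_a, housing_b, housing_c in the frame of bin below 0.018 m and angle between each of housing_a, housing_b, housing_c's own z axis and vertical below 0.2 rad and value of joint each of seat_a, seat_b, seat_c above 0.008 m and contact force between the fingers and housing_a below 0.1 N and x of housing_b in the frame of bin between -0.09 and 0.09 m and y of housing_b in the frame of bin between -0.13 and 0.13 m and contact force between the fingers and housing_b below 0.1 N and x of housing_c in the frame of bin between -0.09 and 0.09 m and y of housing_c in the frame of bin between -0.13 and 0.13 m and contact force between the fingers and housing_c below 0.1 N and value of joint lever below 0.08 rad), for 0.2 s.
2. the held scanner points at the barcode from 50 to 200 mm, beam within 22 mm of its centre (each way) and within 37 degrees of square on, still for 0.6 s (x of card in the frame of scanner_window between 0.05 and 0.2 m and y of card in the frame of scanner_window between -0.022 and 0.022 m and z of card in the frame of scanner_window between -0.022 and 0.022 m and angle between the x axis of scanner and the x axis of card, either way round below 0.65 rad and linear speed of scanner below 0.04 m/s and angular speed of scanner below 0.3 rad/s and contact force between the fingers and scanner above 1 N), for 0.6 s.
At the end, for the whole second after the job is handed in: All housings present lie in the blue bin, flat and wedge up (within 11 degrees), each wedge pressed in at least 8 mm (standing less than 2 mm proud); the lever is up; the scanner lies on its side on the rubber pad (head centre over the pad); all at rest (all of step 1 and x of scanner in the frame of pad between -0.06 and 0.06 m and y of scanner in the frame of pad between -0.085 and 0.085 m and angle between scanner's own z axis and vertical below 0.2 rad and z of scanner in the frame of pad below 0.02 m and linear speed of each of housing_a, housing_b, housing_c, scanner below 0.02 m/s); the robot touches nothing.
It fails at once if a wedge is pressed with the fingers (over 8 N) (contact force between the fingers and wedge_a above 8 N or contact force between the fingers and wedge_b above 8 N or contact force between the fingers and wedge_c above 8 N).
It fails at once if a bystander is moved more than 30 mm (distance of any of screwdriver, steel_block, green_block from where it was at the start of the episode above 0.03 m).
Of housing_a, housing_b, housing_c only 2 to 3 are there at a start; the rules pass over those that are not, and their reading is None.
At some moment in a run one of housing_a, housing_b, housing_c, scanner may be knocked a few centimetres aside while the robot is not near it.
It also fails if it takes over 210 s, if anything falls off the work surface, if the arm or the gripper's body presses on something with over 40 N, if the wrist force passes 120 N, or if a joint passes its speed limit or range.

## Robot

A 6-joint arm with a two-finger parallel gripper is mounted at the origin on the work surface. World frame = base frame: x ahead of the robot, y to its left, z up, the work surface at z = 0. Lengths are in m, angles in rad, forces in N, time in s.
With the tool pointing down it reaches from about 0.375 to 0.9 m from the base axis. Payload 3.1 kg.
Tool frame: the origin (TCP) lies between the finger pads; the fingertips stand 19 mm ahead of it and the grasp point (between the pads) is the TCP; z points along the fingers, y is the line along which they close (so a half turn about z gives the same grasp; the last joint's range is limited). The gripper opens to 87 mm and grips with 3 to 60 N. Pads are 19 mm wide; open, the fingers measure 117 mm over their backs; the gripper's body (75 mm by 190 mm) begins 51 mm behind the grasp point.
Start: joints at [-1.433, 0.527, 1.433, -0, 1.181, -0.178], TCP at [0.195, -0.594, 0.242] pointing down, gripper open.
Joint ranges: [-3.08, 3.08], [-0.75, 2.2], [0.22, 2.44], [-1.43, 4.57], [0, 2.65], [-2.85, 2.85]. Speed limits (rad/s): [2.79, 2.79, 3.14, 3.14, 3.14, 3.14].

## Interface

Orientations are given as a unit quaternion [x, y, z, w].
In Python, from rig import telemetry, viewer, hand_in gives the robot as it stands. The module is installed in compiled form; this text tells all that it offers.
- The arm moves only by the shell command python3 -m creep 'ROWS' [FORCE]. ROWS is JSON, a list of rows, each an object with "translation": the shift along the tool's x, y, z in mm, a list of three; "roll": the turn about the tool's z in degrees; "gripper": the finger opening in mm, from 0 to 87. In form: [{"translation": [tx, ty, tz], "roll": roll, "gripper": gripper}, ...]. A call has 1 to 5 rows; each row is the pose to reach, as a shift and turn from the pose commanded when the call began, along the tool's axes at that moment; what a row does not reach only later rows make up. A row lasts 1/12 s, in which the tool goes at most 41.7 mm and 7.16 degrees, less where a joint would pass 70% of its speed; a pose out of reach is approached as far as the arm can. A call with a gripper value outside its range is refused whole. The fingers move at their own pace and stop on an object; FORCE is the grip in N (left out, the last holds). Time passes only in rows, so rows that repeat a pose let the fingers close. It gives the time, the measured TCP pose, the force, the opening and the grip force at its end, in the units of the state.
- telemetry.get_obs(): the state, without advancing time (a new reading comes with each control period).
- viewer.camera(name): name is "scene" or "top" or "wrist"; returns the picture (400x640x3 uint8, blue, green, red); there is no depth.
- viewer.camera_info(name): a dict with "intrinsics" (3x3 intrinsics, pixels), "rvec" (rotation vector, rad) and "tvec" (3), from world to camera coordinates, as OpenCV has them; the wrist camera has in their place "hand_eye" (4x4, takes a point from camera to tool coordinates, whose origin is the TCP and whose axes are the flange's). Camera axes: x right, y down, z forward; pixel columns grow to the right and rows downward; lengths in m; the calibration is good to about 2 mm. The wrist camera is an equidistant fisheye: a pixel r from the principal point sees the ray r / f radians off the axis. A picture is of the moment at which its call begins: read the wrist's pose just before it. camera_info takes no time and is no camera call.
- hand_in(): hands the job in; it is judged then, once.
Trained networks look in the newest picture that a camera, given by its name, has taken for a name from the list of things; names that differ only in an ending like _2 or _b are one class to them, and where a whole thing is asked for, a point or a joint stands for the part that bears it (a point fixed in the world has none). Each returns a list of dicts, best first, with "p" (0 to 1); they miss things now and then, are a little off and sometimes report something else, mostly with a low value. They report only what shows in the picture. A call takes as long as a camera call. They do not tell look-alikes from the thing itself.
- viewer.recognise(camera, thing): "bbox" ([left, top, width, height] in pixels, round what is visible of it).
The state is a dict: "time": time; "q": joint angles; "joint_velocities": joint speeds; "joint_torque": joint torques, N m; "position": TCP position; "tool_rot": TCP orientation; "ft_force": force on the tool from outside, world axes, zero at the start; "moment": the same for the moment, N m; "grip_width": finger opening in m; "grip_force": force on a finger pad.
Only numpy, scipy, OpenCV 4.12 (cv2) and the standard library are available. Lean on these libraries where they do the work, as an engineer would, in place of code of your own. Each camera call takes 0.05 s, during which the arm holds its last target. There are 200 camera calls.

## Working session

There is one attempt and no reset: what is moved stays moved. The work goes in short steps, Python scripts to look and compute and a shell command to move; the robot and the scene stay as the last step left them, time stands still between calls to the robot, and variables do not carry over. Pictures are saved under pics/ and viewed, at most 14 in all, crops included, and the job is handed in when it is done.

```bash
mkdir -p pics; ls
cat > h.py <<'E'
import numpy as np, cv2
from scipy.spatial.transform import Rotation as R
from rig import telemetry, viewer
def snap(n,f):
    im=viewer.camera(n); cv2.imwrite('pics/'+f,im); return im
def cam(n):
    i=viewer.camera_info(n); K=np.array(i['intrinsics'])
    if n=='wrist':
        o=telemetry.get_obs(); T=np.eye(4); T[:3,:3]=R.from_quat(o['tool_rot']).as_matrix(); T[:3,3]=o['position']
        return K,T@np.array(i['hand_eye'])
    M=np.eye(4); M[:3,:3]=cv2.Rodrigues(np.array(i['rvec'],float))[0]; M[:3,3]=np.ravel(i['tvec']); return K,np.linalg.inv(M)
def ray(n,uv,C=None):
    K,T=C or cam(n); x=np.array([(uv[0]-K[0,2])/K[0,0],(uv[1]-K[1,2])/K[1,1]])
    if n=='wrist':
        r=np.linalg.norm(x); d=np.r_[x/max(r,1e-9)*np.sin(r),np.cos(r)]
    else: d=np.r_[x,1.]
    return T[:3,3],T[:3,:3]@(d/np.linalg.norm(d))
def at(n,uv,z,C=None):
    p,d=ray(n,uv,C); return p+d*(z-p[2])/d[2]
def proj(n,P,C=None):
    K,T=C or cam(n); p=T[:3,:3].T@(np.array(P)-T[:3,3])
    if n=='wrist':
        r=np.hypot(p[0],p[1]); a=np.arctan2(r,p[2]); q=p[:2]/max(r,1e-9)*a
    else: q=p[:2]/p[2]
    return np.array([q[0]*K[0,0]+K[0,2],q[1]*K[1,1]+K[1,2]])
def tri(rs):
    A=sum(np.eye(3)-np.outer(d,d) for p,d in rs); b=sum((np.eye(3)-np.outer(d,d))@p for p,d in rs); return np.linalg.solve(A,b)
E
python3 - <<'E'
from h import *
np.set_printoptions(precision=3,suppress=True)
for n in ('scene','top'):
    snap(n,n+'0.png'); K,T=cam(n); print(n,K[0,0],T)
    for t in ('housing_a','wedge_a','press','lever_knob','bin','mat','scanner','pad','card','screwdriver','steel_block','green_block'):
        print(t,[(round(d['p'],2),[round(v) for v in d['bbox']]) for d in viewer.recognise(n,t)])
print(viewer.camera_info('wrist'),telemetry.get_obs())
E
```

```text
pics
scene 508.4199142927544 [[-0.411  0.662 -0.627  1.247]
 [ 0.912  0.304 -0.277  0.344]
 [ 0.007 -0.686 -0.728  1.109]
 [ 0.     0.     0.     1.   ]]
housing_a [(0.94, [234, 193, 28, 47]), (0.84, [216, 185, 34, 47])]
wedge_a [(0.61, [238, 217, 11, 8]), (0.55, [218, 210, 13, 8])]
press [(0.56, [241, 169, 103, 190]), (0.27, [216, 185, 39, 45])]
lever_knob [(0.96, [246, 172, 41, 94]), (0.34, [376, 232, 126, 100])]
bin [(0.96, [374, 232, 127, 102])]
mat [(0.67, [181, 180, 105, 62]), (0.56, [238, 219, 11, 10])]
scanner [(0.94, [356, 308, 73, 51]), (0.73, [453, 190, 41, 47])]
pad [(0.8, [350, 310, 79, 67])]
card [(0.96, [121, 207, 55, 46]), (0.74, [322, 219, 66, 20]), (0.16, [240, 169, 105, 193])]
screwdriver [(0.78, [321, 218, 65, 24])]
steel_block []
green_block [(0.78, [195, 259, 25, 36])]
top 506.26200246029015 [[ 0.007 -0.994  0.112  0.279]
 [-1.    -0.006  0.014 -0.029]
 [-0.014 -0.112 -0.994  1.648]
 [ 0.     0.     0.     1.   ]]
housing_a [(0.88, [378, 177, 18, 52]), (0.77, [401, 184, 16, 47])]
wedge_a [(0.42, [384, 185, 8, 9]), (0.39, [406, 187, 5, 7])]
press [(0.94, [286, 91
[... 557 characters left out ...]
7, 194.778],
       [  0.   ,   0.   ,   1.   ]]), 'hand_eye': array([[-0.001, -0.967, -0.256,  0.07 ],
       [ 1.   , -0.001,  0.   ,  0.   ],
       [-0.001, -0.256,  0.967, -0.143],
       [ 0.   ,  0.   ,  0.   ,  1.   ]])} {'time': 1.3, 'q': array([-1.432,  0.528,  1.433,  0.   ,  1.181, -0.178]), 'joint_velocities': array([-0.003,  0.   , -0.   , -0.001,  0.001, -0.001]), 'joint_torque': array([ -0.   , -44.002, -17.698,   0.063,   0.05 ,  -0.   ]), 'position': array([ 0.195, -0.594,  0.242]), 'tool_rot': array([ 0.987,  0.158,  0.   , -0.   ]), 'ft_force': array([ 0.192,  0.234, -1.217]), 'moment': array([-0.037,  0.002, -0.03 ]), 'grip_force': 0.0, 'grip_width': 0.08657993700110983}
```

View pics/top0.png

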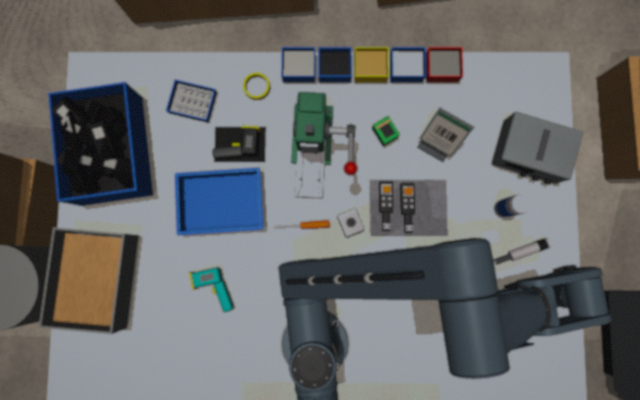

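View pics/scene0.png

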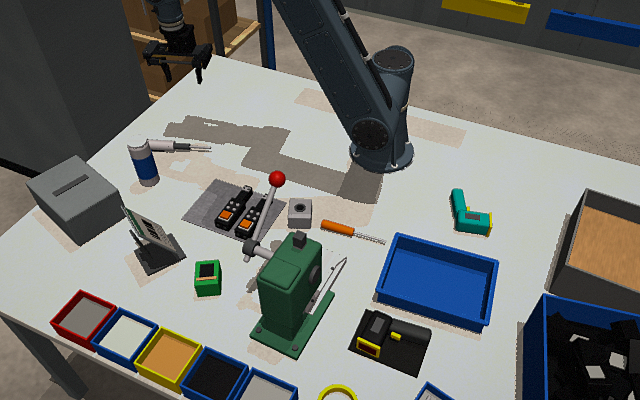

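```bash
cat >> h.py <<'E'
def pose():
    o=telemetry.get_obs(); x=R.from_quat(o['tool_rot']).as_matrix()
    return np.array(o['position']),x
def go(P,yaw=None):
    """tool shift (mm) and roll (deg) to reach world P with tool x at azimuth yaw (deg)"""
    p,M=pose(); s=M.T@(np.array(P)-p)*1e3; a=np.degrees(np.arctan2(M[1,0],M[0,0]))
    r=0 if yaw is None else -((yaw-a+180)%360-180)
    print('shift',np.round(s,1),'roll',round(r,1),'| at',np.round(p,4),'az',round(a,1))
E
python3 - <<'E'
from h import *
np.set_printoptions(precision=3,suppress=True)
C=cam('top')
for n,uv,z in [('mat c',(408,208),0),('hA wedge',(387,188),.04),('hA tail',(387,226),.03),('hB wedge',(408,191),.04),('hB tail',(408,226),.03),('knob',(351,168),.3),('knob',(351,168),.25),('bin tl',(176,172),.055),('bin tr',(262,170),.055),('bin br',(263,232),.055),('bin bl',(177,235),.055),('scanner',(236,145),.04),('pad',(241,145),0),('card',(446,133),.1),('steel',(351,222),.05),('green',(385,130),.05),('driver',(301,226),.015),('press guides front',(309,197),.02),('press head',(312,118),.23)]:
    print(n,at('top',uv,z,C))
go((.40,-.25,.35),0)
E
```

```text
mat c [ 0.433 -0.303  0.   ]
hA wedge [ 0.493 -0.23   0.04 ]
hA tail [ 0.372 -0.23   0.03 ]
hB wedge [ 0.483 -0.297  0.04 ]
hB tail [ 0.372 -0.297  0.03 ]
knob [ 0.512 -0.101  0.3  ]
knob [ 0.521 -0.104  0.25 ]
bin tl [0.539 0.445 0.055]
bin tr [0.547 0.17  0.055]
bin br [0.349 0.163 0.055]
bin bl [0.338 0.434 0.055]
scanner [0.631 0.258 0.04 ]
pad [0.64  0.248 0.   ]
card [ 0.658 -0.407  0.1  ]
steel [ 0.383 -0.114  0.05 ]
green [ 0.68  -0.224  0.05 ]
driver [0.371 0.045 0.015]
press guides front [0.465 0.02  0.02 ]
press head [0.669 0.007 0.23 ]
shift [ 302.2 -262.8 -108.5] roll 18.2 | at [ 0.195 -0.594  0.241] az 18.2
```

```bash
python3 -m creep '[{"translation":[30,-26,-22],"roll":0,"gripper":87},{"translation":[60,-52,-44],"roll":0,"gripper":87},{"translation":[90,-80,-66],"roll":0,"gripper":87},{"translation":[120,-105,-88],"roll":0,"gripper":87},{"translation":[150,-131,-108],"roll":0,"gripper":87}]'
python3 -m creep '[{"translation":[30,-26,0],"roll":4,"gripper":87},{"translation":[60,-52,0],"roll":8,"gripper":87},{"translation":[90,-80,0],"roll":12,"gripper":87},{"translation":[120,-105,0],"roll":16,"gripper":87},{"translation":[150,-131,0],"roll":18.2,"gripper":87}]'
python3 -m creep '[{"translation":[0,0,0],"roll":0,"gripper":87},{"translation":[0,0,0],"roll":0,"gripper":87},{"translation":[0,0,0],"roll":0,"gripper":87}]'
python3 - <<'E'
from h import *
np.set_printoptions(precision=3,suppress=True)
C=cam('wrist'); print(C[1]); im=snap('wrist','w1.png')
for t in ('housing_a','wedge_a','press','lever_knob','card','mat','steel_block','nest'):
    print(t,[(round(d['p'],2),[round(v) for v in d['bbox']]) for d in viewer.recognise('wrist',t)])
go((.40,-.25,.35),0)
E
```

```text
time: 1.72
position: [0.2886, -0.4351, 0.3421]
tool_rot: [0.988, 0.157, 0.0, 0.0]
ft_force: [0.1, 0.7, 0.3]
grip_width: 0.0871
grip_force: 0.0
time: 2.13
position: [0.3904, -0.2636, 0.3416]
tool_rot: [1.0, -0.002, 0.0, 0.0]
ft_force: [0.8, -1.4, 0.2]
grip_width: 0.0866
grip_force: 0.0
time: 2.38
position: [0.3899, -0.2656, 0.3414]
tool_rot: [1.0, 0.0, 0.0, 0.001]
ft_force: [-0.5, -0.0, -0.0]
grip_width: 0.0869
grip_force: 0.0
[[-0.    -0.967 -0.255  0.46 ]
 [-1.     0.001 -0.001 -0.266]
 [ 0.002  0.255 -0.967  0.485]
 [ 0.     0.     0.     1.   ]]
housing_a [(0.83, [321, 79, 33, 109]), (0.78, [273, 76, 33, 108])]
wedge_a [(0.83, [330, 87, 18, 21]), (0.76, [280, 88, 22, 18]), (0.28, [3, 80, 85, 122])]
press [(0.79, [37, 2, 148, 117])]
lever_knob [(0.97, [75, 0, 74, 81])]
card [(0.77, [383, 0, 76, 33])]
mat [(0.61, [256, 72, 161, 120])]
steel_block [(0.98, [185, 137, 60, 62]), (0.41, [322, 80, 30, 108])]
nest [(0.91, [40, 1, 149, 121]), (0.18, [185, 138, 61, 59])]
shift [ 10.5 -15.9  -8.9] roll -0.1 | at [ 0.39  -0.266  0.341] az -0.1
```

View pics/w1.png

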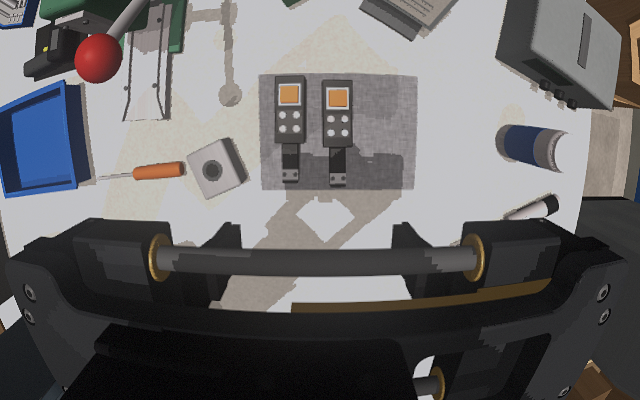

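```bash
python3 -m creep '[{"translation":[2,-34,-26],"roll":0,"gripper":87},{"translation":[4,-68,-50],"roll":0,"gripper":87},{"translation":[6,-102,-70],"roll":0,"gripper":87},{"translation":[8,-136,-80],"roll":0,"gripper":87},{"translation":[10,-166,-80],"roll":0,"gripper":87}]'
python3 -m creep '[{"translation":[0,0,0],"roll":0,"gripper":87},{"translation":[0,0,0],"roll":0,"gripper":87},{"translation":[0,0,0],"roll":0,"gripper":87}]'
python3 - <<'E'
from h import *
import json
np.set_printoptions(precision=4,suppress=True)
C=cam('wrist'); im=snap('wrist','w2.png'); print(C[1][:3,3], telemetry.get_obs()['q'])
np.save('C2.npy',C[1])
p1=np.array([.3899,-.2656,.3414])
for t in ('housing_a','wedge_a','press','lever_knob','card','mat','nest'):
    print(t,[(round(d['p'],2),[round(v) for v in d['bbox']]) for d in viewer.recognise('wrist',t)])
E
```

```text
time: 3.25
position: [0.4008, -0.0984, 0.424]
tool_rot: [1.0, -0.001, 0.003, 0.001]
ft_force: [1.1, -0.3, 0.0]
grip_width: 0.0871
grip_force: 0.0
time: 3.5
position: [0.4, -0.0997, 0.4211]
tool_rot: [1.0, -0.0, -0.0, 0.0]
ft_force: [-1.2, 0.5, 0.1]
grip_width: 0.0872
grip_force: 0.0
[ 0.4702 -0.0998  0.5643] [-0.5175  0.0334  1.6423 -0.0005  1.4661  1.055 ]
housing_a [(0.66, [374, 91, 29, 88]), (0.63, [411, 93, 27, 89]), (0.56, [110, 7, 67, 71])]
wedge_a [(0.78, [419, 103, 18, 13]), (0.48, [385, 100, 13, 14])]
press [(0.61, [180, 0, 154, 118]), (0.5, [420, 104, 16, 13])]
lever_knob [(0.86, [292, 0, 47, 86])]
card [(0.68, [448, 0, 105, 59]), (0.32, [355, 86, 126, 99])]
mat [(0.64, [357, 88, 122, 100]), (0.55, [184, 0, 155, 121]), (0.26, [293, 0, 48, 85])]
nest [(0.94, [182, 0, 154, 121])]
```

View pics/w2.png

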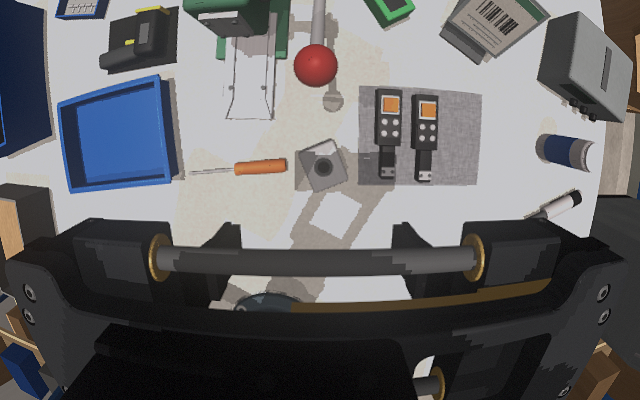

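```bash
cat > m.py <<'E'
from h import *
np.set_printoptions(precision=4,suppress=True)
a=cv2.imread('pics/w1.png'); b=cv2.imread('pics/w2.png')
K=cam('wrist')[0]; T2=np.load('C2.npy'); T1=T2.copy()
H=np.array(viewer.camera_info('wrist')['hand_eye']); F=np.eye(4); F[:3,:3]=np.diag([1,-1,-1.]); F[:3,3]=[.3899,-.2656,.3414]; T1=F@H
C1,C2=(K,T1),(K,T2)
def blobs(im,lo,hi,roi):
    h=cv2.cvtColor(im,cv2.COLOR_BGR2HSV); m=cv2.inRange(h,lo,hi); z=np.zeros_like(m); x0,y0,x1,y1=roi; z[y0:y1,x0:x1]=m[y0:y1,x0:x1]
    n,l,s,c=cv2.connectedComponentsWithStats(z); return [(s[i,4],c[i],s[i,:4]) for i in range(1,n) if s[i,4]>40]
E
python3 - <<'E'
from m import *
o1=blobs(a,(8,120,120),(20,255,255),(250,60,420,190)); o2=blobs(b,(8,120,120),(20,255,255),(350,60,480,190))
print(o1,o2)
o1.sort(key=lambda t:t[1][0]);o2.sort(key=lambda t:t[1][0])
for i in range(2): print('wedge',tri([ray('wrist',o1[i][1],C1),ray('wrist',o2[i][1],C2)]))
r1=blobs(a,(0,120,60),(6,255,255),(60,20,140,100)); r2=blobs(b,(0,120,60),(6,255,255),(280,30,350,100)); print(r1,r2)
print('knob',tri([ray('wrist',r1[0][1],C1),ray('wrist',r2[0][1],C2)]))
# dark housing mask in w1,w2
for im,C,roi in((a,C1,(250,70,420,190)),(b,C2,(355,85,482,190))):
    x0,y0,x1,y1=roi; g=im[y0:y1,x0:x1]
    cv2.imwrite('pics/t_%d.png'%x0,cv2.resize(g,None,fx=4,fy=4))
c=np.hstack([cv2.resize(a[60:190,255:365],None,fx=4,fy=4,interpolation=cv2.INTER_CUBIC)[:520,:], ])
d=cv2.resize(b[0:130,190:345],None,fx=4,fy=4,interpolation=cv2.INTER_CUBIC)
e=np.hstack([c[:,:],d])[:, :]; e=cv2.resize(e,None,fx=.75,fy=.75); print(e.shape); cv2.imwrite('pics/c1.png',e)
E
```

```text
[(np.int32(278), array([288.8058,  93.9676]), array([280,  86,  18,  17], dtype=int32)), (np.int32(276), array([337.5471,  97.8261]), array([329,  90,  18,  16], dtype=int32))] [(np.int32(194), array([390.701 , 104.2732]), array([383,  98,  16,  14], dtype=int32)), (np.int32(176), array([428.4205, 109.8807]), array([422, 104,  14,  13], dtype=int32))]
wedge [ 0.4906 -0.2274  0.0403]
wedge [ 0.4847 -0.2964  0.0411]
[(np.int32(1538), array([95.0572, 55.8134]), array([74, 33, 45, 50], dtype=int32))] [(np.int32(1393), array([315.0309,  64.4013]), array([294,  44,  43,  41], dtype=int32))]
knob [ 0.5161 -0.0994  0.2883]
(390, 795, 3)
```

View pics/c1.png

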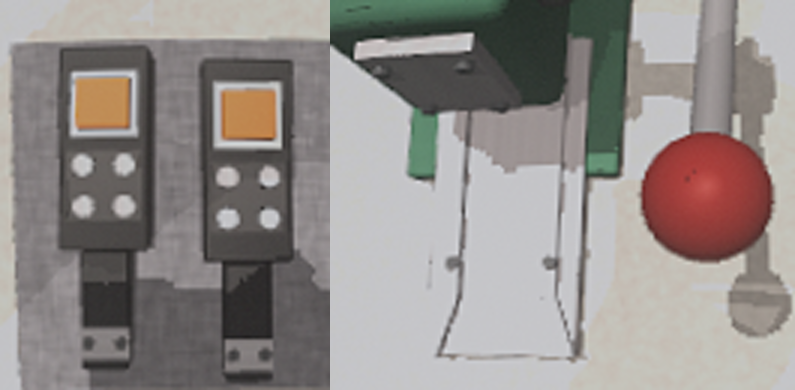

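Run:
```python
from m import *
d=cv2.imread('pics/w2.png')
def w(x,y,z): return at('wrist',(190+(x+.5)/3-.5/1,(y+.5)/3-.5/1),z,C2)
for n,x,y,z in [('L in bottom',460,290,.02),('L in bottom',468,112,.02),('R out top',557,290,.028),('R out top',568,110,.028),('boltL',453,262,.028),('boltR',550,262,.028),('mouthL',438,355,.02),('mouthR',575,357,.028),('shoe R',583,40,.02),('shoe R',583,300,.02),('shoe R0',583,300,.0),('shoeR corner',582,357,.02),('shoeL',430,275,.02),('base FL',411,178,.012),('base FR',622,175,.012),('head FL',380,70,.08),('head FR',463,66,.08),('hd bl',430,107,.08),('hd br',500,105,.08)]:
    print(n,w(x,y,z))
# wedge edges / housings axes from w1 crop: wedge px
def v(x,y,z): return at('wrist',(255+(x+.5)/3-.5,60+(y+.5)/3-.5),z,C1)
for n,x,y,z in [('A tailL',82,335,.033),('A tailR',130,335,.033),('A end',106,367,.033),('A front L',61,49,.033),('A front R',146,47,.033),('B tailL',224,340,.033),('B tailR',271,340,.033),('B end',247,377,.033),('B front L',202,60,.033),('B front R',288,60,.033),('A blkBL',61,245,.033),('B blkBL',204,258,.033),('A blkBR',147,246,.033),('B blkBR',289,260,.033)]:
    print(n,v(x,y,z))
```

```text
L in bottom [ 0.503  -0.1473  0.02  ]
L in bottom [ 0.6106 -0.1522  0.02  ]
R out top [ 0.5041 -0.2028  0.028 ]
R out top [ 0.6128 -0.2099  0.028 ]
boltL [ 0.5188 -0.1425  0.028 ]
boltR [ 0.5204 -0.1986  0.028 ]
mouthL [ 0.4647 -0.1346  0.02  ]
mouthR [ 0.4653 -0.214   0.028 ]
shoe R [ 0.6611 -0.2218  0.02  ]
shoe R [ 0.4993 -0.2201  0.02  ]
shoe R0 [ 0.5004 -0.2245  0.    ]
shoeR corner [ 0.4653 -0.2199  0.02  ]
shoeL [ 0.5116 -0.1298  0.02  ]
base FL [ 0.5708 -0.1192  0.012 ]
base FR [ 0.5781 -0.246   0.012 ]
head FL [ 0.6181 -0.101   0.08  ]
head FR [ 0.6211 -0.1441  0.08  ]
hd bl [ 0.5975 -0.1268  0.08  ]
hd br [ 0.5997 -0.1632  0.08  ]
A tailL [ 0.377  -0.2152  0.033 ]
A tailR [ 0.3769 -0.2391  0.033 ]
A end [ 0.3607 -0.2269  0.033 ]
A front L [ 0.5181 -0.2068  0.033 ]
A front R [ 0.5181 -0.2478  0.033 ]
B tailL [ 0.3743 -0.2856  0.033 ]
B tailR [ 0.3743 -0.3089  0.033 ]
B end [ 0.3555 -0.2973  0.033 ]
B front L [ 0.5116 -0.2745  0.033 ]
B front R [ 0.5122 -0.3158  0.033 ]
A blkBL [ 0.4219 -0.2058  0.033 ]
B blkBL [ 0.415  -0.2756  0.033 ]
A blkBR [ 0.4209 -0.2479  0.033 ]
B blkBR [ 0.4143 -0.3171  0.033 ]
```

Run:
```python
from m import *
def w(x,y,z): return at('wrist',(190+(x-330+.5)/3-.5,(y+.5)/3-.5),z,C2)
for n,x,y,z in [('L in bottom',460,290,.02),('L in bottom',468,112,.02),('R out top',557,290,.028),('R out top',568,110,.028),('boltL',453,262,.028),('boltR',550,262,.028),('mouthL',438,355,.02),('mouthR',575,357,.028),('shoe R',583,40,.02),('shoe R',583,300,.02),('shoe R0',583,300,.0),('shoeR corner',582,357,.02),('shoeL',430,275,.02),('base FL',411,178,.012),('base FR',622,175,.012),('head FL',357,55,.08),('head TL',357,55,.1),('head BR',434,107,.08),('hd br',508,105,.08)]:
    print(n,w(x,y,z))
```

```text
L in bottom [0.5071 0.0466 0.02  ]
L in bottom [0.6165 0.0421 0.02  ]
R out top [ 0.5038 -0.0132  0.028 ]
R out top [ 0.6113 -0.0195  0.028 ]
boltL [0.5234 0.0486 0.028 ]
boltR [ 0.5204 -0.0093  0.028 ]
mouthL [0.4687 0.0612 0.02  ]
mouthR [ 0.4645 -0.0233  0.028 ]
shoe R [ 0.6579 -0.0266  0.02  ]
shoe R [ 0.4979 -0.0272  0.02  ]
shoe R0 [ 0.4989 -0.0246  0.    ]
shoeR corner [ 0.4643 -0.0263  0.02  ]
shoeL [0.5173 0.0652 0.02  ]
base FL [0.5796 0.0798 0.012 ]
base FR [ 0.5734 -0.0495  0.012 ]
head FL [0.6414 0.0912 0.08  ]
head TL [0.6343 0.0833 0.1   ]
head BR [0.6051 0.0454 0.08  ]
hd br [0.6025 0.0047 0.08  ]
```

```bash
python3 -m creep '[{"translation":[0,0,0],"roll":-7,"gripper":87},{"translation":[0,0,0],"roll":-14,"gripper":87},{"translation":[0,0,0],"roll":-21,"gripper":87},{"translation":[0,0,0],"roll":-28,"gripper":87},{"translation":[0,0,0],"roll":-35,"gripper":87}]' >/dev/null
python3 -m creep '[{"translation":[0,0,0],"roll":-7,"gripper":87},{"translation":[0,0,0],"roll":-14,"gripper":87},{"translation":[0,0,0],"roll":-21,"gripper":87},{"translation":[0,0,0],"roll":-28,"gripper":87},{"translation":[0,0,0],"roll":-35,"gripper":87}]' >/dev/null
python3 -m creep '[{"translation":[0,0,0],"roll":-7,"gripper":87},{"translation":[0,0,0],"roll":-14,"gripper":87},{"translation":[0,0,0],"roll":-21,"gripper":87},{"translation":[0,0,0],"roll":-28,"gripper":87},{"translation":[0,0,0],"roll":-35,"gripper":87}]' >/dev/null
python3 -m creep '[{"translation":[0,0,0],"roll":-7,"gripper":87},{"translation":[0,0,0],"roll":-14,"gripper":87},{"translation":[0,0,0],"roll":-21,"gripper":87},{"translation":[0,0,0],"roll":-28,"gripper":87},{"translation":[0,0,0],"roll":-35,"gripper":87}]' >/dev/null
python3 -m creep '[{"translation":[0,0,0],"roll":-7,"gripper":87},{"translation":[0,0,0],"roll":-14,"gripper":87},{"translation":[0,0,0],"roll":-21,"gripper":87},{"translation":[0,0,0],"roll":-28,"gripper":87},{"translation":[0,0,0],"roll":-35,"gripper":87}]' >/dev/null
python3 -m creep '[{"translation":[0,0,0],"roll":-5,"gripper":87},{"translation":[0,0,0],"roll":-5,"gripper":87}]'
python3 - <<'E'
from h import *
go((.389,-.2273,.2),180); print(telemetry.get_obs()['q'])
E
```

```text
time: 6.15
position: [0.4, -0.0996, 0.4211]
tool_rot: [-0.0, 1.0, 0.0, -0.0]
ft_force: [0.6, 0.0, 1.4]
grip_width: 0.0869
grip_force: 0.0
shift [  11.  -127.7  221.1] roll 0.0 | at [ 0.4    -0.0996  0.4211] az -180.0
[-5.16675384e-01  3.28606010e-02  1.64238640e+00 -3.49323460e-05
  1.46647245e+00 -2.08760671e+00]
```

```bash
python3 -m creep '[{"translation":[4,-34,20],"roll":0,"gripper":60},{"translation":[8,-68,40],"roll":0,"gripper":60},{"translation":[11,-100,60],"roll":0,"gripper":60},{"translation":[11,-127,80],"roll":0,"gripper":60},{"translation":[11,-127.7,120],"roll":0,"gripper":60}]'  >/dev/null
python3 -m creep '[{"translation":[0,0,40],"roll":0,"gripper":60},{"translation":[0,0,80],"roll":0,"gripper":60},{"translation":[0,0,100],"roll":0,"gripper":60},{"translation":[0,0,100],"roll":0,"gripper":60},{"translation":[0,0,100],"roll":0,"gripper":60}]'
python3 - <<'E'
from h import *
snap('wrist','w3.png'); go((.389,-.2273,.034),180); np.save('C3.npy',cam('wrist')[1])
im=cv2.imread('pics/w3.png')
for uv in [(.389,-.2273,.033),(.4906,-.2274,.043),(.361,-.227,.033),(.4847,-.2964,.043)]:
    u=proj('wrist',uv); print(u); cv2.circle(im,tuple(int(round(x)) for x in u),3,(255,255,0),-1)
cv2.imwrite('pics/w3m.png',im)
E
```

```text
time: 6.98
position: [0.3886, -0.227, 0.2006]
tool_rot: [0.001, 1.0, 0.001, -0.001]
ft_force: [0.9, -1.3, 0.8]
grip_width: 0.06
grip_force: 0.0
shift [  0.7   0.6 167.8] roll -0.1 | at [ 0.3895 -0.2278  0.2018] az 179.9
[317.03477014 181.47240108]
[317.14370018 273.37952624]
[317.26442437 154.51774722]
[255.20222092 267.92830325]
```

View pics/w3m.png

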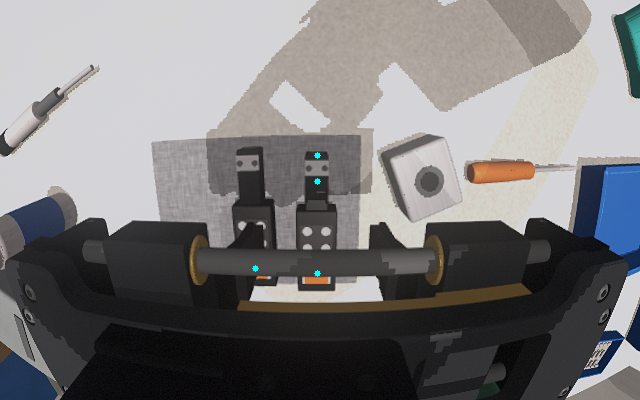

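```bash
python3 -m creep '[{"translation":[0.7,0.6,35],"roll":0,"gripper":60},{"translation":[0.7,0.6,70],"roll":0,"gripper":60},{"translation":[0.7,0.6,105],"roll":0,"gripper":60},{"translation":[0.7,0.6,135],"roll":0,"gripper":60},{"translation":[0.7,0.6,155],"roll":0,"gripper":60}]'  >/dev/null
python3 -m creep '[{"translation":[0,0,12.5],"roll":0,"gripper":60},{"translation":[0,0,12.5],"roll":0,"gripper":15},{"translation":[0,0,12.5],"roll":0,"gripper":15},{"translation":[0,0,12.5],"roll":0,"gripper":15},{"translation":[0,0,12.5],"roll":0,"gripper":15}]' 60
python3 -m creep '[{"translation":[0,0,0],"roll":0,"gripper":15},{"translation":[0,0,0],"roll":0,"gripper":15},{"translation":[0,0,-10],"roll":0,"gripper":15},{"translation":[0,0,-40],"roll":0,"gripper":15},{"translation":[0,0,-70],"roll":0,"gripper":15}]'
python3 - <<'E'
from h import *
p=np.array([.6314,.014]); x=np.array([.9988,-.049])
def P(a,z): q=p+x*a; return (*q,z)
for a,z in [(-200,.15),(-200,.058),(-100,.055)]: go(P(a/1e3,z),177.2)
E
```

```text
time: 7.87
position: [0.3894, -0.2275, 0.0353]
tool_rot: [0.0, 1.0, -0.001, 0.001]
ft_force: [-1.0, -0.6, -0.5]
grip_width: 0.041
grip_force: 0.0
time: 8.28
position: [0.3871, -0.2255, 0.1037]
tool_rot: [0.001, 1.0, 0.001, -0.002]
ft_force: [0.2, -0.2, -2.4]
grip_width: 0.0234
grip_force: 60.0
shift [-44.1 249.5 -45.7] roll 2.7 | at [ 0.3871 -0.2255  0.1037] az 179.9
shift [-44.4 249.2  46.3] roll 2.7 | at [ 0.3871 -0.2255  0.1037] az 179.9
shift [-144.3  244.4   49. ] roll 2.7 | at [ 0.3871 -0.2255  0.1037] az 179.9
```

```bash
python3 -m creep '[{"translation":[0,20,-30],"roll":0,"gripper":15},{"translation":[-10,55,-46],"roll":0,"gripper":15},{"translation":[-20,90,-46],"roll":0,"gripper":15},{"translation":[-30,125,-46],"roll":0,"gripper":15},{"translation":[-44,160,-46],"roll":0,"gripper":15}]'  >/dev/null
python3 -m creep '[{"translation":[0,30,0],"roll":1,"gripper":15},{"translation":[0,60,0],"roll":2,"gripper":15},{"translation":[0,80,0],"roll":2.7,"gripper":15},{"translation":[0,90,0],"roll":2.7,"gripper":15},{"translation":[0,90,0],"roll":2.7,"gripper":15}]'
python3 -m creep '[{"translation":[0,0,0],"roll":0,"gripper":15},{"translation":[0,0,0],"roll":0,"gripper":15},{"translation":[0,0,0],"roll":0,"gripper":15}]'
python3 - <<'E'
from h import *
p=np.array([.6314,.014]); x=np.array([.9988,-.049])
def P(a,z): q=p+x*a; return (*q,z)
for a,z in [(-.2,.15),(-.2,.058),(-.1,.055)]: go(P(a,z),177.2)
im=snap('wrist','w4.png'); cv2.imwrite('pics/w4c.png',cv2.resize(im[150:300,220:420],None,fx=4,fy=4,interpolation=cv2.INTER_CUBIC))
E
```

```text
time: 9.12
position: [0.4315, 0.0252, 0.1498]
tool_rot: [0.022, 1.0, 0.0, -0.0]
ft_force: [-0.1, 0.3, -2.5]
grip_width: 0.0233
grip_force: 60.0
time: 9.37
position: [0.4327, 0.0223, 0.1497]
tool_rot: [0.025, 1.0, -0.0, 0.0]
ft_force: [-0.1, -0.5, -2.0]
grip_width: 0.0231
grip_force: 60.0
shift [ 1.2  1.5 -0.3] roll -0.0 | at [0.4327 0.0223 0.1497] az 177.2
shift [ 1.2  1.5 91.7] roll -0.0 | at [0.4327 0.0223 0.1497] az 177.2
shift [-98.8   1.5  94.7] roll -0.0 | at [0.4327 0.0223 0.1497] az 177.2
```

View pics/w4.png

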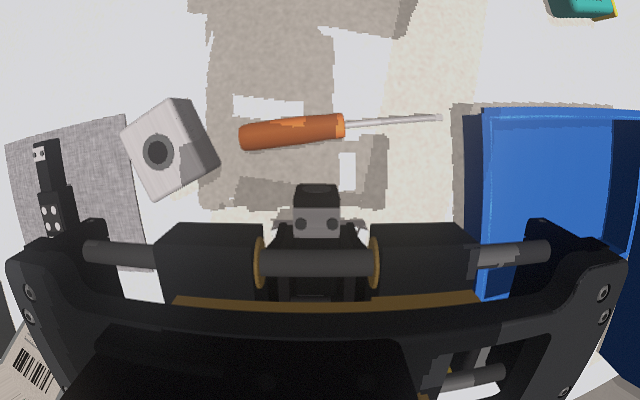

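```bash
python3 -m creep '[{"translation":[0,1.5,25],"roll":0,"gripper":15},{"translation":[0,1.5,50],"roll":0,"gripper":15},{"translation":[0,1.5,70],"roll":0,"gripper":15},{"translation":[0,1.5,85],"roll":0,"gripper":15},{"translation":[0,1.5,87],"roll":0,"gripper":15}]' 
python3 -m creep '[{"translation":[0,0,3],"roll":0,"gripper":15},{"translation":[0,0,6],"roll":0,"gripper":15},{"translation":[0,0,9],"roll":0,"gripper":15},{"translation":[0,0,11],"roll":0,"gripper":15},{"translation":[0,0,11],"roll":0,"gripper":15}]'
python3 - <<'E'
from h import *
p=np.array([.6314,.014]); x=np.array([.9988,-.049])
q,_=pose(); d=q[:2]-p; print(d@x,d@np.array([.049,.9988]), q[2], telemetry.get_obs()['moment'])
im=snap('scene','s1.png'); cv2.imwrite('pics/s1c.png',cv2.resize(im[150:350,220:400],None,fx=3,fy=3,interpolation=cv2.INTER_CUBIC))
E
```

```text
time: 9.83
position: [0.4315, 0.0242, 0.0606]
tool_rot: [0.025, 1.0, 0.0, -0.002]
ft_force: [-0.0, 0.4, -2.6]
grip_width: 0.0235
grip_force: 60.0
time: 10.25
position: [0.4319, 0.0247, 0.0533]
tool_rot: [0.024, 1.0, -0.0, 0.0]
ft_force: [-4.2, -2.9, 14.0]
grip_width: 0.0233
grip_force: 60.0
-0.1998239389579445 0.0008663939667188786 0.05332715720284692 [-0.44652236  0.36917433 -0.0646433 ]
```

View pics/s1c.png

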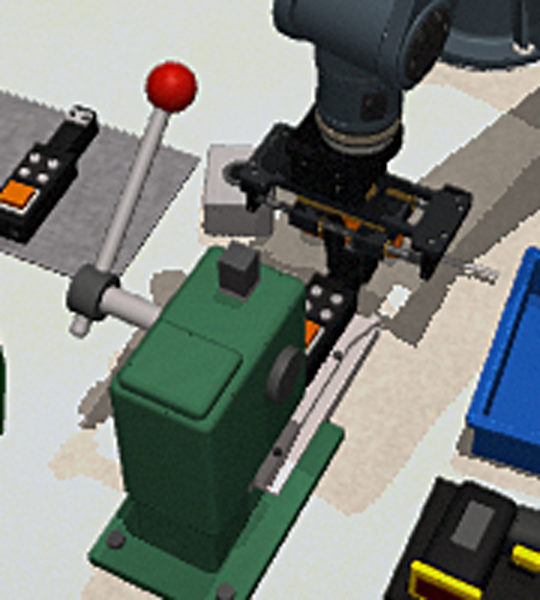

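```bash
python3 -m creep '[{"translation":[-10,0,-1.5],"roll":0,"gripper":15},{"translation":[-25,0,-1.5],"roll":0,"gripper":15},{"translation":[-40,0,-1.5],"roll":0,"gripper":15},{"translation":[-55,0,-1.5],"roll":0,"gripper":15},{"translation":[-55,0,-1.5],"roll":0,"gripper":15}]' 
python3 -m creep '[{"translation":[-10,0,0],"roll":0,"gripper":15},{"translation":[-20,0,0],"roll":0,"gripper":15},{"translation":[-30,0,0],"roll":0,"gripper":15},{"translation":[-38,0,0],"roll":0,"gripper":15},{"translation":[-38,0,0],"roll":0,"gripper":15}]' 
python3 -m creep '[{"translation":[-3,0,0],"roll":0,"gripper":15},{"translation":[-5,0,0],"roll":0,"gripper":15},{"translation":[-7,0,0],"roll":0,"gripper":15},{"translation":[-9,0,0],"roll":0,"gripper":15},{"translation":[-9,0,0],"roll":0,"gripper":15}]'
python3 - <<'E'
from h import *
p=np.array([.6314,.014]); x=np.array([.9988,-.049])
q,_=pose(); d=q[:2]-p; print(d@x,d@np.array([.049,.9988]), q[2], telemetry.get_obs()['ft_force'])
E
```

```text
time: 10.72
position: [0.4822, 0.0235, 0.0555]
tool_rot: [0.024, 1.0, 0.001, -0.006]
ft_force: [-9.2, 1.0, 18.2]
grip_width: 0.0231
grip_force: 60.0
time: 11.13
position: [0.5219, 0.0213, 0.0555]
tool_rot: [0.024, 1.0, 0.0, -0.004]
ft_force: [-7.2, 0.9, 18.0]
grip_width: 0.0235
grip_force: 60.0
time: 11.55
position: [0.5276, 0.0212, 0.0555]
tool_rot: [0.023, 1.0, 0.001, -0.007]
ft_force: [-11.8, 0.2, 21.6]
grip_width: 0.0235
grip_force: 60.0
-0.10399825929407183 0.002152625178786286 0.05551642269504266 [-11.7872148    0.22777394  21.62492607]
```

```bash
python3 -m creep '[{"translation":[0,0,-2.5],"roll":0,"gripper":15},{"translation":[-2,0,-2.5],"roll":0,"gripper":15},{"translation":[-4,0,-2.5],"roll":0,"gripper":15},{"translation":[-5,0,-2.5],"roll":0,"gripper":15},{"translation":[-5,0,-2.5],"roll":0,"gripper":15}]'
python3 - <<'E'
from h import *
p=np.array([.6314,.014]); x=np.array([.9988,-.049])
q,_=pose(); d=q[:2]-p; print(d@x,d@np.array([.049,.9988]), q[2], telemetry.get_obs()['ft_force'])
E
```

```text
time: 11.97
position: [0.5306, 0.021, 0.0563]
tool_rot: [0.023, 1.0, 0.001, -0.009]
ft_force: [-13.6, -0.9, 12.4]
grip_width: 0.0235
grip_force: 60.0
-0.10098264348418066 0.0020217280237191104 0.056255146799751084 [-13.58660397  -0.90063037  12.41994145]
```

```bash
python3 -m creep '[{"translation":[0,0,-1],"roll":0,"gripper":15},{"translation":[-2,0,-1.5],"roll":0,"gripper":15},{"translation":[-4,0,-1.5],"roll":0,"gripper":15},{"translation":[-4,0,-1.5],"roll":0,"gripper":15},{"translation":[-4,0,-1.5],"roll":0,"gripper":15}]'
python3 - <<'E'
from h import *
p=np.array([.6314,.014]); x=np.array([.9988,-.049])
q,_=pose(); d=q[:2]-p; print(d@x,d@np.array([.049,.9988]), q[2], telemetry.get_obs()['ft_force'])
im=snap('scene','s2.png'); cv2.imwrite('pics/s2c.png',cv2.resize(im[200:330,250:380],None,fx=4.5,fy=4.5,interpolation=cv2.INTER_CUBIC))
E
```

```text
time: 12.38
position: [0.5308, 0.0213, 0.0563]
tool_rot: [0.023, 1.0, 0.001, -0.013]
ft_force: [-17.5, -1.6, 7.3]
grip_width: 0.0231
grip_force: 60.0
-0.10085156061948954 0.0023227643580893357 0.0563148387669127 [-17.45394863  -1.64864263   7.34215101]
```

View pics/s2c.png

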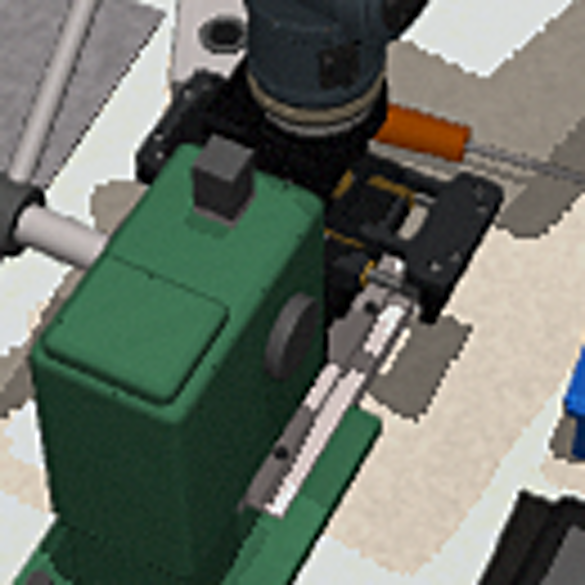

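```bash
python3 -m creep '[{"translation":[4,0,0],"roll":0,"gripper":15},{"translation":[6,0,0],"roll":0,"gripper":15},{"translation":[6,0,0],"roll":0,"gripper":50},{"translation":[6,0,0],"roll":0,"gripper":50},{"translation":[6,0,0],"roll":0,"gripper":50}]' 
python3 -m creep '[{"translation":[0,0,0],"roll":0,"gripper":50},{"translation":[10,0,-2],"roll":0,"gripper":50},{"translation":[40,0,-2],"roll":0,"gripper":50},{"translation":[70,0,-2],"roll":0,"gripper":50},{"translation":[100,0,-2],"roll":0,"gripper":50}]' 
python3 -m creep '[{"translation":[0,0,-40],"roll":0,"gripper":0},{"translation":[0,0,-80],"roll":0,"gripper":0},{"translation":[0,-20,-120],"roll":0,"gripper":0},{"translation":[0,-50,-160],"roll":0,"gripper":0},{"translation":[0,-90,-200],"roll":0,"gripper":0}]' 
python3 -m creep '[{"translation":[0,-20,-40],"roll":0,"gripper":0},{"translation":[0,-20,-80],"roll":0,"gripper":0},{"translation":[0,-20,-100],"roll":0,"gripper":0},{"translation":[0,-20,-100],"roll":0,"gripper":0},{"translation":[0,-20,-100],"roll":0,"gripper":0}]'
python3 - <<'E'
from h import *
go((.516,-.0994,.345),177.2); go((.516,-.0994,.327),177.2)
im=snap('top','t2.png')
K,T=cam('wrist'); h=blobs=None
w=snap('wrist','w5.png')
cv2.imwrite('pics/j.png',np.hstack([cv2.resize(im[80:240,260:420],(400,400)),cv2.resize(w,None,fx=.625,fy=.625)[:,:400][:250].repeat(1,0) if 0 else cv2.resize(w,(400,250))[:250]] ) if 0 else np.vstack([cv2.resize(im[100:220,280:472],(400,250)),cv2.resize(w,(400,250))]))
E
```

```text
time: 12.85
position: [0.5392, 0.0196, 0.0581]
tool_rot: [0.024, 1.0, -0.0, 0.002]
ft_force: [0.7, 0.6, -1.1]
grip_width: 0.0364
grip_force: 0.0
time: 13.27
position: [0.4363, 0.0249, 0.0596]
tool_rot: [0.024, 1.0, -0.0, 0.001]
ft_force: [-0.7, -0.8, -0.4]
grip_width: 0.0495
grip_force: 0.0
time: 13.68
position: [0.4333, -0.0469, 0.2426]
tool_rot: [0.023, 1.0, -0.0, 0.001]
ft_force: [1.4, -0.4, -0.5]
grip_width: 0.0251
grip_force: 0.0
time: 14.1
position: [0.4329, -0.0672, 0.3413]
tool_rot: [0.024, 1.0, -0.001, 0.002]
ft_force: [-0.2, -0.1, -0.5]
grip_width: 0.0012
grip_force: 0.0
shift [-84.5 -28.1  -3.4] roll 0.0 | at [ 0.4329 -0.0672  0.3413] az 177.2
shift [-84.5 -28.1  14.6] roll 0.0 | at [ 0.4329 -0.0672  0.3413] az 177.2
```

View pics/j.png

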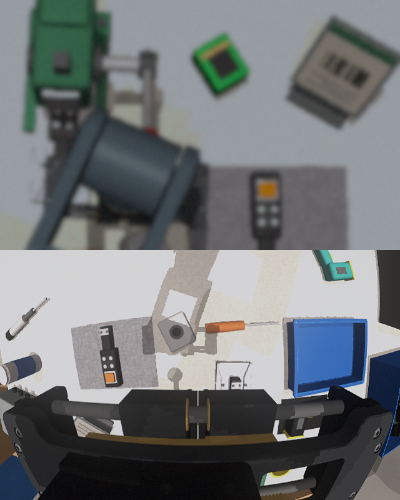

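```bash
python3 -m creep '[{"translation":[0,-28,-10],"roll":0,"gripper":0},{"translation":[-30,-28,-10],"roll":0,"gripper":0},{"translation":[-60,-28,-8],"roll":0,"gripper":0},{"translation":[-84.5,-28,-5],"roll":0,"gripper":0},{"translation":[-84.5,-28,-3],"roll":0,"gripper":0}]'
python3 - <<'E'
from h import *
go((.516,-.0994,.327),177.2)
E
```

```text
time: 14.62
position: [0.5193, -0.0996, 0.3405]
tool_rot: [0.024, 1.0, 0.0, -0.0]
ft_force: [-0.1, 0.0, -0.3]
grip_width: 0.0005
grip_force: 0.0
shift [ 3.3 -0.  13.5] roll 0.1 | at [ 0.5193 -0.0996  0.3405] az 177.3
```

```bash
python3 -m creep '[{"translation":[0,0,10],"roll":0,"gripper":0},{"translation":[0,0,18],"roll":0,"gripper":0},{"translation":[10,0,32],"roll":0,"gripper":0},{"translation":[18,0,45],"roll":0,"gripper":0},{"translation":[25,0,60],"roll":0,"gripper":0}]' 
python3 -m creep '[{"translation":[7,0,15],"roll":0,"gripper":0},{"translation":[11,0,30],"roll":0,"gripper":0},{"translation":[13,0,45],"roll":0,"gripper":0},{"translation":[14.5,0,60],"roll":0,"gripper":0},{"translation":[14,0,78],"roll":0,"gripper":0}]' 
python3 -m creep '[{"translation":[-2,0,12],"roll":0,"gripper":0},{"translation":[-4,0,24],"roll":0,"gripper":0},{"translation":[-5,0,36],"roll":0,"gripper":0},{"translation":[-5,0,42],"roll":0,"gripper":0},{"translation":[-5,0,42],"roll":0,"gripper":0}]'
python3 - <<'E'
from h import *
p=np.array([.6314,.014]); x=np.array([.9988,-.049])
q,_=pose(); d=q[:2]-p; print(d@x,d@np.array([.049,.9988]), q[2], telemetry.get_obs()['ft_force'])
E
```

```text
time: 15.03
position: [0.4863, -0.0969, 0.2827]
tool_rot: [0.023, 1.0, 0.0, -0.004]
ft_force: [-7.3, 0.0, 10.8]
grip_width: 0.0005
grip_force: 4.8
time: 15.45
position: [0.4721, -0.096, 0.2047]
tool_rot: [0.023, 1.0, 0.001, -0.004]
ft_force: [-6.6, -0.0, 8.0]
grip_width: 0.0002
grip_force: 4.7
time: 15.87
position: [0.4774, -0.0961, 0.1689]
tool_rot: [0.023, 1.0, 0.0, -0.004]
ft_force: [-17.3, 4.3, 57.2]
grip_width: 0.0007
grip_force: 28.7
-0.14838063504809001 -0.11750268109205961 0.16890830433328852 [-17.34773725   4.28723966  57.16075343]
```

```bash
python3 -m creep '[{"translation":[3,0,-20],"roll":0,"gripper":0},{"translation":[6,0,-45],"roll":0,"gripper":0},{"translation":[8,0,-75],"roll":0,"gripper":0},{"translation":[6,0,-105],"roll":0,"gripper":0},{"translation":[2,0,-135],"roll":0,"gripper":0}]' 
python3 -m creep '[{"translation":[0,0,-30],"roll":0,"gripper":0},{"translation":[0,0,-60],"roll":0,"gripper":0},{"translation":[30,0,-60],"roll":0,"gripper":0},{"translation":[70,0,-60],"roll":0,"gripper":20},{"translation":[70,40,-60],"roll":0,"gripper":50}]' 
python3 -m creep '[{"translation":[0,0,0],"roll":0,"gripper":50},{"translation":[0,0,0],"roll":0,"gripper":50},{"translation":[0,0,0],"roll":0,"gripper":50}]'
python3 - <<'E'
from h import *
snap('scene','s3.png'); im=snap('top','t3.png')
print([(round(d['p'],2),[round(v) for v in d['bbox']]) for d in viewer.recognise('scene','lever_knob')])
w=snap('wrist','w6.png'); np.save('C6.npy',cam('wrist')[1])
p=np.array([.6314,.014]); x=np.array([.9988,-.049])
go((*(p+x*-.2),.16),177.2)
for a in (-.13,): print('tail end proj',proj('wrist',(*(p+x*a),.05)))
E
```

```text
time: 16.28
position: [0.4783, -0.0967, 0.2992]
tool_rot: [0.024, 1.0, 0.0, -0.0]
ft_force: [0.6, -0.6, 1.4]
grip_width: 0.0003
grip_force: 0.1
time: 16.7
position: [0.4046, -0.0591, 0.3563]
tool_rot: [0.031, 1.0, -0.001, -0.004]
ft_force: [1.0, 1.1, -0.1]
grip_width: 0.0077
grip_force: 0.0
time: 16.95
position: [0.4113, -0.0537, 0.3576]
tool_rot: [0.023, 1.0, -0.0, -0.001]
ft_force: [0.8, -1.0, -0.2]
grip_width: 0.0261
grip_force: 0.0
[(0.64, [242, 171, 44, 92]), (0.63, [350, 307, 76, 69])]
shift [-15.6  79.  197.8] roll 0.0 | at [ 0.4124 -0.0544  0.3578] az 177.2
tail end proj [367.27018209 216.73927433]
```

View pics/w6.png

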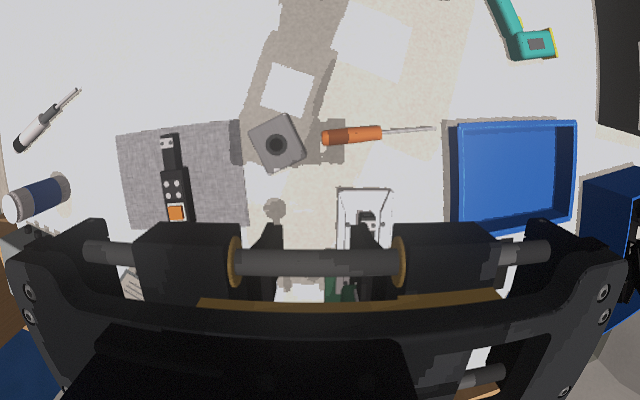

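```bash
python3 -m creep '[{"translation":[0,26,40],"roll":0,"gripper":50},{"translation":[-5,52,80],"roll":0,"gripper":50},{"translation":[-10,79,115],"roll":0,"gripper":50},{"translation":[-15,79,155],"roll":0,"gripper":50},{"translation":[-15,79,195],"roll":0,"gripper":50}]' 
python3 -m creep '[{"translation":[0,0,40],"roll":0,"gripper":50},{"translation":[0,0,80],"roll":0,"gripper":50},{"translation":[0,0,100],"roll":0,"gripper":50},{"translation":[0,0,101],"roll":0,"gripper":50},{"translation":[0,0,101],"roll":0,"gripper":50}]'
python3 - <<'E'
from h import *
p=np.array([.6314,.014]); x=np.array([.9988,-.049])
go((*(p+x*-.105),.057),177.2); print(telemetry.get_obs()['ft_force'])
E
```

```text
time: 17.57
position: [0.4324, 0.0248, 0.1718]
tool_rot: [0.023, 1.0, -0.0, 0.002]
ft_force: [1.2, -0.5, 0.8]
grip_width: 0.0501
grip_force: 0.0
time: 17.98
position: [0.4303, 0.0237, 0.0707]
tool_rot: [0.024, 1.0, 0.0, -0.002]
ft_force: [0.2, 0.1, -0.5]
grip_width: 0.0499
grip_force: 0.0
shift [-96.4   0.1  13.4] roll 0.0 | at [0.4303 0.0237 0.0707] az 177.2
[ 0.21072108  0.06487065 -0.49426359]
```

```bash
python3 -m creep '[{"translation":[-20,0,13],"roll":0,"gripper":50},{"translation":[-50,0,13],"roll":0,"gripper":50},{"translation":[-80,0,13],"roll":0,"gripper":50},{"translation":[-95,0,13],"roll":0,"gripper":50},{"translation":[-95,0,13],"roll":0,"gripper":15}]' 
python3 -m creep '[{"translation":[0,0,0],"roll":0,"gripper":15},{"translation":[0,0,0],"roll":0,"gripper":15},{"translation":[0,0,0],"roll":0,"gripper":15},{"translation":[0,0,0],"roll":0,"gripper":15},{"translation":[5,0,-1],"roll":0,"gripper":15}]' 60
python3 -m creep '[{"translation":[20,0,0],"roll":0,"gripper":15},{"translation":[45,0,0],"roll":0,"gripper":15},{"translation":[70,0,0],"roll":0,"gripper":15},{"translation":[95,0,0],"roll":0,"gripper":15},{"translation":[105,0,0],"roll":0,"gripper":15}]' 
python3 -m creep '[{"translation":[0,0,0],"roll":0,"gripper":15},{"translation":[0,0,-20],"roll":0,"gripper":15},{"translation":[0,0,-50],"roll":0,"gripper":15},{"translation":[0,0,-75],"roll":0,"gripper":15},{"translation":[0,0,-75],"roll":0,"gripper":15}]'
python3 - <<'E'
from m import *
T6=np.load('C6.npy'); C6=(C1[0],T6)
# bin rim corners: outer, from w6 (az 177) & w2
for n,u2,u6 in [('inner/outer far-left',(62,103),(567,233)),('near-right',(183,183),(447,124)),]:
    print(n,tri([ray('wrist',u2,C2)]) if 0 else (at('wrist',u2,.055,C2),at('wrist',u6,.055,C6)))
b=cv2.imread('pics/w2.png'); c=cv2.imread('pics/w6.png')
hb=[cv2.inRange(cv2.cvtColor(i,cv2.COLOR_BGR2HSV),(100,120,60),(118,255,255)) for i in (b,c)]
for m,C,roi in((hb[0],C2,(50,60,200,200)),(hb[1],C6,(430,100,590,240))):
    x0,y0,x1,y1=roi; ct=max(cv2.findContours(m[y0:y1,x0:x1],0,1)[0],key=cv2.contourArea)+np.array([[x0,y0]])
    P=np.array([at('wrist',q[0],.055,C)[:2] for q in ct],np.float32); print(cv2.minAreaRect(P), cv2.approxPolyDP(P,.02,True)[:,0].tolist())
s=cv2.imread('pics/s3.png')
cv2.imwrite('pics/j2.png',np.hstack([cv2.resize(viewer.camera('scene')[150:350,220:420],(400,400),interpolation=cv2.INTER_CUBIC),cv2.resize(viewer.camera('top')[90:250,160:320],(400,400),interpolation=cv2.INTER_CUBIC)]))
E
```

```text
time: 18.4
position: [0.5325, 0.0179, 0.0618]
tool_rot: [0.024, 1.0, -0.001, 0.006]
ft_force: [0.5, -0.9, -0.6]
grip_width: 0.0478
grip_force: 0.0
time: 18.82
position: [0.5203, 0.0194, 0.06]
tool_rot: [0.024, 1.0, -0.0, 0.0]
ft_force: [0.1, -0.6, -1.8]
grip_width: 0.023
grip_force: 60.0
time: 19.23
position: [0.4096, 0.0256, 0.0599]
tool_rot: [0.024, 1.0, 0.001, -0.004]
ft_force: [-1.3, -0.2, -0.6]
grip_width: 0.0235
grip_force: 60.0
time: 19.65
position: [0.4202, 0.0237, 0.1385]
tool_rot: [0.024, 1.0, -0.001, 0.005]
ft_force: [1.0, -0.3, -1.2]
grip_width: 0.0233
grip_force: 60.0
inner/outer far-left (array([0.5355, 0.4317, 0.055 ]), array([0.5662, 0.4481, 0.055 ]))
near-right (array([0.358 , 0.1385, 0.055 ]), array([0.36  , 0.1465, 0.055 ]))
((0.44878852367401123, 0.3066590428352356), (0.19994701445102692, 0.2762357294559479), 4.02556037902832) [[0.5551300644874573, 0.17882436513900757], [0.5374558568000793, 0.44541218876838684], [0.34061601758003235, 0.43446993827819824], [0.3620234429836273, 0.16502636671066284]]
((0.44941139221191406, 0.3000006675720215), (0.20089970529079437, 0.2906254231929779), 3.8569908142089844) [[0.3596530258655548, 0.16561530530452728], [0.5142988562583923, 0.15889593958854675], [0.5533100962638855, 0.2522273361682892], [0.5219506621360779, 0.3286069631576538], [0.5321123600006104, 0.4511514902114868], [0.3405175805091858, 0.43257009983062744]]
```

View pics/j2.png

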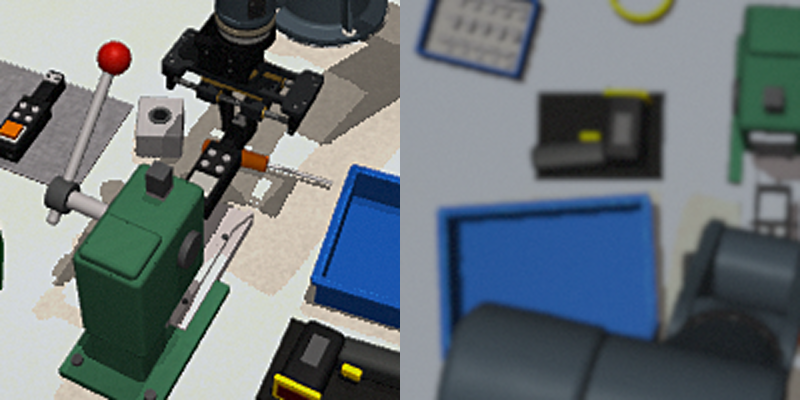

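```bash
cat >> h.py <<'E'
BC=np.array([.449,.305]); BX=np.array([.997,.0775]); BY=np.array([-.0775,.997])
E
python3 - <<'E'
from h import *
go((*(BC-.053*BX+.06*BY),.135),184.4)
E
```

```text
shift [4.24e+01 3.35e+02 3.00e-01] roll -7.1 | at [0.4178 0.0241 0.1357] az 177.3
```

```bash
python3 -m creep '[{"translation":[8,33,-5],"roll":0,"gripper":15},{"translation":[16,68,-5],"roll":0,"gripper":15},{"translation":[24,103,-5],"roll":0,"gripper":15},{"translation":[32,138,-5],"roll":0,"gripper":15},{"translation":[36,173,-5],"roll":0,"gripper":15}]' 
python3 -m creep '[{"translation":[2,34,0],"roll":0,"gripper":15},{"translation":[4,68,0],"roll":0,"gripper":15},{"translation":[6,102,0],"roll":-3,"gripper":15},{"translation":[6,135,0],"roll":-7.1,"gripper":15},{"translation":[6,162,0],"roll":-7.1,"gripper":15}]' 
python3 -m creep '[{"translation":[0,0,0],"roll":0,"gripper":15},{"translation":[0,0,0],"roll":0,"gripper":15},{"translation":[0,0,0],"roll":0,"gripper":15}]'
python3 - <<'E'
from h import *
go((*(BC-.053*BX+.06*BY),.06),184.4)
im=snap('wrist','w7.png')
S=cv2.resize(viewer.camera('scene')[190:340,350:520],(397,350),interpolation=cv2.INTER_CUBIC)
cv2.imwrite('pics/j3.png',np.hstack([S,cv2.resize(im[100:300,220:420],(350,350))]))
E
```

```text
time: 20.17
position: [0.3862, 0.2002, 0.1383]
tool_rot: [0.024, 1.0, -0.0, -0.002]
ft_force: [0.4, -0.7, -1.6]
grip_width: 0.0234
grip_force: 60.0
time: 20.58
position: [0.3893, 0.3635, 0.1379]
tool_rot: [-0.04, 0.999, -0.0, -0.001]
ft_force: [1.0, 0.7, -1.7]
grip_width: 0.0231
grip_force: 60.0
time: 20.83
position: [0.3887, 0.3603, 0.1382]
tool_rot: [-0.038, 0.999, -0.001, -0.002]
ft_force: [-0.6, 0.8, -0.9]
grip_width: 0.023
grip_force: 60.0
shift [-3.1  0.3 78.2] roll -0.0 | at [0.3887 0.3603 0.1382] az -175.6
```

View pics/j3.png

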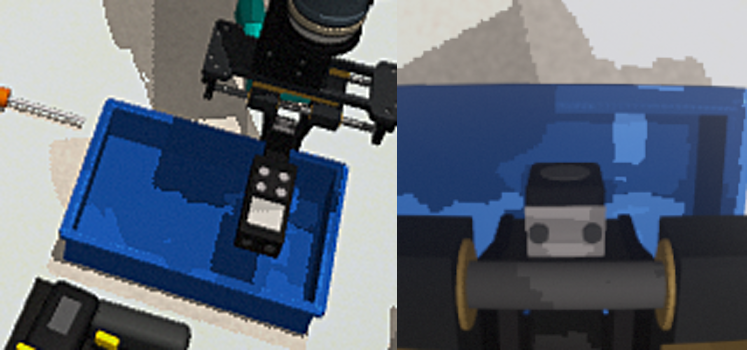

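```bash
python3 -m creep '[{"translation":[-3,0,25],"roll":0,"gripper":15},{"translation":[-3,0,50],"roll":0,"gripper":15},{"translation":[-3,0,75],"roll":0,"gripper":15},{"translation":[-3,0,87],"roll":0,"gripper":15},{"translation":[-3,0,87],"roll":0,"gripper":15}]' 
python3 -m creep '[{"translation":[0,0,2],"roll":0,"gripper":15},{"translation":[0,0,4],"roll":0,"gripper":15},{"translation":[0,0,6],"roll":0,"gripper":15},{"translation":[0,0,8],"roll":0,"gripper":15},{"translation":[0,0,8],"roll":0,"gripper":15}]'
python3 - <<'E'
from h import *
print(pose()[0],telemetry.get_obs()['ft_force'])
E
```

```text
time: 21.35
position: [0.3911, 0.3589, 0.0502]
tool_rot: [-0.037, 0.999, -0.002, -0.003]
ft_force: [-0.0, 0.8, -2.5]
grip_width: 0.0233
grip_force: 60.0
time: 21.77
position: [0.393, 0.3614, 0.0453]
tool_rot: [-0.038, 0.999, 0.0, 0.0]
ft_force: [0.0, 0.4, -1.7]
grip_width: 0.0232
grip_force: 60.0
[0.39297895 0.36143148 0.04534778] [ 0.01565866  0.38374334 -1.68056685]
```

```bash
python3 -m creep '[{"translation":[0,0,1],"roll":0,"gripper":15},{"translation":[0,0,2],"roll":0,"gripper":15},{"translation":[0,0,3],"roll":0,"gripper":15},{"translation":[0,0,3],"roll":0,"gripper":15}]' 
python3 -m creep '[{"translation":[0,0,1],"roll":0,"gripper":15},{"translation":[0,0,2],"roll":0,"gripper":15},{"translation":[0,0,3],"roll":0,"gripper":15},{"translation":[0,0,3],"roll":0,"gripper":15}]' 
E=1
```

```text
time: 22.1
position: [0.3929, 0.3615, 0.0432]
tool_rot: [-0.038, 0.999, 0.0, 0.001]
ft_force: [-1.7, -1.6, 7.5]
grip_width: 0.0236
grip_force: 60.0
time: 22.43
position: [0.3929, 0.3615, 0.0431]
tool_rot: [-0.038, 0.999, 0.0, 0.001]
ft_force: [-5.3, -3.7, 29.8]
grip_width: 0.0235
grip_force: 60.0
```

```bash
python3 -m creep '[{"translation":[0,0,-3],"roll":0,"gripper":15},{"translation":[0,0,-3.5],"roll":0,"gripper":45},{"translation":[0,0,-3.5],"roll":0,"gripper":45},{"translation":[0,0,-3.5],"roll":0,"gripper":45},{"translation":[0,0,-3.5],"roll":0,"gripper":45}]' 
python3 -m creep '[{"translation":[0,0,-10],"roll":0,"gripper":45},{"translation":[0,0,-40],"roll":0,"gripper":45},{"translation":[0,0,-80],"roll":0,"gripper":45},{"translation":[0,0,-120],"roll":0,"gripper":45},{"translation":[0,0,-160],"roll":0,"gripper":45}]' 
python3 -m creep '[{"translation":[40,0,0],"roll":0,"gripper":60},{"translation":[40,-40,-40],"roll":0,"gripper":60},{"translation":[40,-80,-80],"roll":0,"gripper":60},{"translation":[40,-120,-80],"roll":0,"gripper":60},{"translation":[40,-160,-80],"roll":0,"gripper":60}]'
python3 - <<'E'
from h import *
w=snap('wrist','w8.png'); T=viewer.camera('top'); S=viewer.camera('scene')
r=lambda a,s:cv2.resize(a,s,interpolation=cv2.INTER_CUBIC)
cv2.imwrite('pics/j4.png',np.vstack([np.hstack([r(S[190:340,350:520],(397,300)),r(T[150:250,160:290],(390,300))]),r(w[60:260,120:640][:, :],(787,300))]))
b=viewer.recognise('wrist','wedge_a'); print([(round(d['p'],2),[round(v) for v in d['bbox']]) for d in b]); go((.3835,-.2965,.2),180); np.save('C8.npy',cam('wrist')[1])
E
```

```text
time: 22.85
position: [0.3927, 0.3613, 0.042]
tool_rot: [-0.038, 0.999, -0.0, -0.0]
ft_force: [-0.0, 0.6, -0.8]
grip_width: 0.0409
grip_force: 0.0
time: 23.27
position: [0.3921, 0.361, 0.2041]
tool_rot: [-0.038, 0.999, -0.0, -0.001]
ft_force: [0.7, 0.6, 0.2]
grip_width: 0.0452
grip_force: 0.0
time: 23.68
position: [0.3644, 0.2189, 0.2829]
tool_rot: [-0.04, 0.999, 0.001, 0.003]
ft_force: [1.5, -0.5, -0.2]
grip_width: 0.059
grip_force: 0.0
[(0.44, [31, 211, 10, 15])]
shift [  17.5 -514.8   80.1] roll 4.2 | at [0.3636 0.2182 0.2805] az -175.8
```

View pics/j4.png

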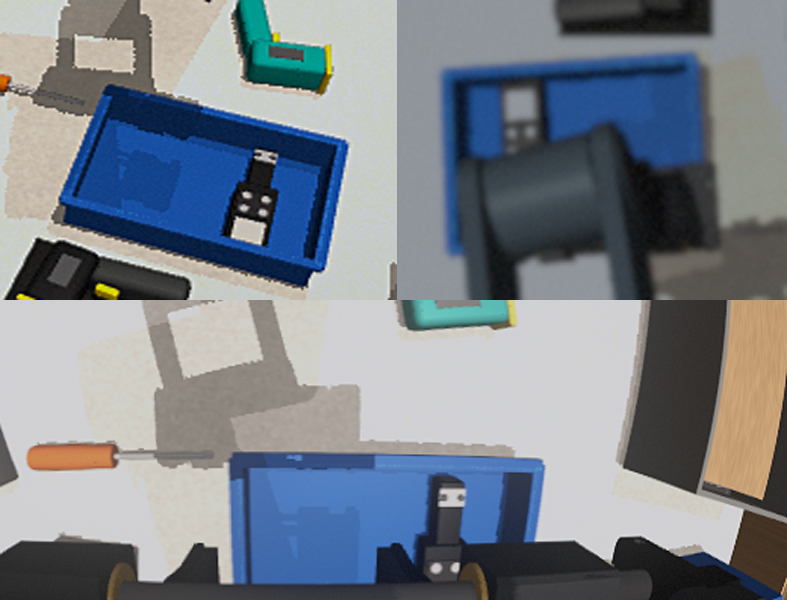

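```bash
python3 -m creep '[{"translation":[-12,-40,-20],"roll":0,"gripper":60},{"translation":[-24,-80,-20],"roll":0,"gripper":60},{"translation":[-24,-120,-20],"roll":0,"gripper":60},{"translation":[-24,-160,-20],"roll":0,"gripper":60},{"translation":[-24,-200,-20],"roll":0,"gripper":60}]' >/dev/null
python3 -m creep '[{"translation":[0,-40,0],"roll":2,"gripper":60},{"translation":[0,-80,0],"roll":4.2,"gripper":60},{"translation":[0,-101,0],"roll":4.2,"gripper":60},{"translation":[0,-101,0],"roll":4.2,"gripper":60},{"translation":[0,-101,0],"roll":4.2,"gripper":60}]'
python3 - <<'E'
from m import *
C=cam('wrist'); im=snap('wrist','w9.png')
def run(im,C,lab):
    for t in ('housing_a','wedge_a'):
        print(lab,t,[(round(d['p'],2),[round(v) for v in d['bbox']]) for d in viewer.recognise('wrist',t)])
    for A,c,bb in blobs(im,(8,120,120),(20,255,255),(0,100,300,300)): print(A,c,bb,at('wrist',c,.042,C))
run(im,C,'w9'); go((.3835,-.2965,.2),180)
# expected pixel of B features
for P in [(.4847,-.2964,.043),(.3555,-.2973,.033),(.3744,-.2856,.033),(.3744,-.3089,.033)]: print(proj('wrist',P,C))
# lever knob red blob in scene & tail check
for A,c,bb in blobs(cv2.imread('pics/s3.png'),(0,150,80),(6,255,255),(230,150,320,260)): print('knob',A,c)
for A,c,bb in blobs(cv2.imread('pics/scene0.png'),(0,150,80),(6,255,255),(230,150,320,260)): print('knob0',A,c)
E
```

```text
time: 24.72
position: [0.4106, -0.079, 0.2994]
tool_rot: [-0.001, 1.0, 0.001, -0.001]
ft_force: [0.3, 1.0, -0.4]
grip_width: 0.0603
grip_force: 0.0
w9 housing_a [(0.79, [155, 127, 39, 94]), (0.57, [547, 150, 27, 78])]
w9 wedge_a [(0.68, [160, 207, 17, 14])]
154 [169.4286 216.3442] [161 211  17  11] [ 0.4803 -0.2958  0.042 ]
42 [191.1429 255.1429] [190 244   4  23] [ 0.5421 -0.2685  0.042 ]
shift [  27.4 -219.    99.3] roll 0.3 | at [ 0.4099 -0.0774  0.2995] az -179.7
[169.1907 219.3377]
[163.2521 130.9791]
[171.0141 143.6307]
[157.2464 144.4448]
knob 186 [276.586  177.8226]
knob0 183 [276.6011 177.6393]
```

```bash
python3 -m creep '[{"translation":[6,-40,0],"roll":0,"gripper":60},{"translation":[12,-80,0],"roll":0,"gripper":60},{"translation":[18,-120,10],"roll":0,"gripper":60},{"translation":[24,-160,20],"roll":0,"gripper":60},{"translation":[27,-198,30],"roll":0,"gripper":60}]' >/dev/null
python3 -m creep '[{"translation":[0,-21,20],"roll":0,"gripper":60},{"translation":[0,-21,60],"roll":0,"gripper":60},{"translation":[0,-21,100],"roll":0,"gripper":60},{"translation":[0,-21,130],"roll":0,"gripper":60},{"translation":[0,-21,130],"roll":0,"gripper":60}]'
python3 - <<'E'
from h import *
go((.3835,-.2970,.036),180.3)
C=cam('wrist'); im=viewer.camera('wrist')
print([(round(d['p'],2),[round(v) for v in d['bbox']]) for d in viewer.recognise('wrist','housing_a')])
for P in [(.3555,-.2972,.033),(.3744,-.2856,.033),(.3744,-.3089,.033)]: print(proj('wrist',P,C))
g=im.mean(2); r=int(proj('wrist',(.37,-.297,.033),C)[1]); print(r,g[r,270:365:2].astype(int)); print(g[120:190:3,317].astype(int))
E
```

```text
time: 25.7
position: [0.3817, -0.2938, 0.135]
tool_rot: [-0.002, 1.0, 0.005, -0.004]
ft_force: [-0.3, 0.1, -0.8]
grip_width: 0.06
grip_force: 0.0
shift [-2.6 -4.3 98.9] roll -0.0 | at [ 0.3817 -0.2938  0.135 ] az -179.7
[(0.82, [286, 162, 51, 145])]
[311.04606582 169.18604856]
[325.23757775 192.02516616]
[296.74389039 191.99907795]
186 [109 113 114 119 112 116 112 110 107 102 102 100 103 140  76  70  85 133
 140 141 141 140 141 129  78  68  95 144 105 106 110 112 109 103 101 105
 111 102 106 103 102 107  96 102 113 106 103 107]
[165 163 172 172 173 170 166 209 166 160 111 101 113 113  58  41  45  48
 123 138 127  66 106 140]
```

```bash
python3 -m creep '[{"translation":[-2.5,-4,25],"roll":0,"gripper":60},{"translation":[-2.5,-4,50],"roll":0,"gripper":60},{"translation":[-2.5,-4,75],"roll":0,"gripper":60},{"translation":[-2.5,-4,90],"roll":0,"gripper":60},{"translation":[-2.5,-4,99],"roll":0,"gripper":60}]'  >/dev/null
python3 -m creep '[{"translation":[0,0,0],"roll":0,"gripper":60},{"translation":[0,0,0],"roll":0,"gripper":60},{"translation":[0,0,0],"roll":0,"gripper":15},{"translation":[0,0,0],"roll":0,"gripper":15},{"translation":[0,0,0],"roll":0,"gripper":15}]' 60
python3 -m creep '[{"translation":[0,0,0],"roll":0,"gripper":15},{"translation":[0,0,0],"roll":0,"gripper":15},{"translation":[0,0,-10],"roll":0,"gripper":15},{"translation":[0,0,-40],"roll":0,"gripper":15},{"translation":[0,0,-70],"roll":0,"gripper":15}]'
python3 - <<'E'
from h import *
p=np.array([.6314,.014]); x=np.array([.9988,-.049])
go((*(p+x*-.2),.15),177.2)
E
```

```text
time: 26.63
position: [0.3869, -0.3029, 0.0421]
tool_rot: [-0.001, 1.0, -0.001, 0.001]
ft_force: [-0.2, 0.2, 0.2]
grip_width: 0.0474
grip_force: 0.0
time: 27.05
position: [0.3855, -0.3015, 0.1112]
tool_rot: [-0.001, 1.0, 0.002, -0.001]
ft_force: [0.7, -0.2, 0.2]
grip_width: 0.0176
grip_force: 0.0
shift [-46.9 325.3 -37.9] roll 2.9 | at [ 0.3855 -0.3015  0.1112] az -179.9
```

```bash
python3 -m creep '[{"translation":[0,0,0],"roll":0,"gripper":60},{"translation":[0,0,0],"roll":0,"gripper":60},{"translation":[0,0,0],"roll":0,"gripper":60},{"translation":[0,0,0],"roll":0,"gripper":60},{"translation":[0,0,0],"roll":0,"gripper":60}]'
python3 - <<'E'
from h import *
go((.3835,-.2970,.035),180)
C=cam('wrist'); im=snap('wrist','w10.png')
print([(round(d['p'],2),[round(v) for v in d['bbox']]) for d in viewer.recognise('wrist','housing_a')])
g=im.mean(2)
for xx in (.362,.368,.374):
    r=int(round(proj('wrist',(xx,-.297,.033),C)[1])); row=g[r,260:380]; m=np.where(row<95)[0]+260; print(xx,r,[ (u,np.round(at('wrist',(u,r),.033,C),4)) for u in (m.min(),m.max())] if len(m) else None, row[::3].astype(int))
E
```

```text
time: 27.47
position: [0.3857, -0.3017, 0.11]
tool_rot: [-0.001, 1.0, 0.001, -0.001]
ft_force: [0.9, 0.2, 1.0]
grip_width: 0.0435
grip_force: 0.0
shift [ 2.1  4.6 75.1] roll 0.1 | at [ 0.3857 -0.3017  0.11  ] az -179.9
[(0.95, [294, 159, 52, 145]), (0.37, [591, 314, 47, 62])]
0.362 178 None [105 108 109 106 104 108 101 102 100  99 102 109 113 110 138 137 136 136
 136 135 137 136 137 137 137 111 112 108 113 109 106 100 104 100 170 167
 100 102 108  98]
0.368 186 [(np.int64(303), array([ 0.3682, -0.3115,  0.033 ])), (np.int64(332), array([ 0.3682, -0.2903,  0.033 ]))] [104 105 102 102 102 102 109 108 117 113 112 111 106 103 135  70  72 119
 143 141 142 142  71  73  78 108 104 108 112 110 104 104 109 103 162 167
  96 105 112 102]
0.374 194 [(np.int64(300), array([ 0.3742, -0.3138,  0.033 ])), (np.int64(300), array([ 0.3742, -0.3138,  0.033 ]))] [104 103 107  96 107 101 104 108 110 101 103 101 100 102 141 138 137 135
 137 137 137 137 138 138 128 104 107 105 109 104 108 110 111 110 163 151
  96 113 114 108]
```

```bash
python3 -m creep '[{"translation":[2,0.5,25],"roll":0,"gripper":60},{"translation":[2,0.5,50],"roll":0,"gripper":60},{"translation":[2,0.5,68],"roll":0,"gripper":60},{"translation":[2,0.5,75],"roll":0,"gripper":60},{"translation":[2,0.5,75],"roll":0,"gripper":60}]'
python3 -m creep '[{"translation":[0,0,0],"roll":0,"gripper":15},{"translation":[0,0,0],"roll":0,"gripper":15},{"translation":[0,0,0],"roll":0,"gripper":15},{"translation":[0,0,0],"roll":0,"gripper":15},{"translation":[0,0,0],"roll":0,"gripper":15}]' 60
python3 -m creep '[{"translation":[0,0,0],"roll":0,"gripper":15},{"translation":[0,0,0],"roll":0,"gripper":15},{"translation":[0,0,0],"roll":0,"gripper":15}]' 60
python3 - <<'E'
from h import *
go((.3835,-.2970,.035),180)
E
```

```text
time: 27.98
position: [0.3834, -0.3008, 0.034]
tool_rot: [-0.001, 1.0, 0.002, -0.001]
ft_force: [-0.1, -0.7, 1.1]
grip_width: 0.0596
grip_force: 0.0
time: 28.4
position: [0.3846, -0.3022, 0.0367]
tool_rot: [-0.001, 1.0, -0.001, 0.0]
ft_force: [-0.0, 0.1, 0.2]
grip_width: 0.0342
grip_force: 0.0
time: 28.65
position: [0.3843, -0.3017, 0.0364]
tool_rot: [-0.001, 1.0, 0.0, 0.0]
ft_force: [-0.7, 0.0, 5.0]
grip_width: 0.0232
grip_force: 59.2
shift [0.8 4.7 1.4] roll 0.1 | at [ 0.3843 -0.3017  0.0364] az -179.9
```

```bash
python3 -m creep '[{"translation":[0,0,-20],"roll":0,"gripper":15},{"translation":[0,0,-60],"roll":0,"gripper":15},{"translation":[0,20,-95],"roll":0,"gripper":15},{"translation":[-10,55,-114],"roll":0,"gripper":15},{"translation":[-20,90,-114],"roll":0,"gripper":15}]'
python3 -m creep '[{"translation":[-9,40,0],"roll":0,"gripper":15},{"translation":[-18,80,0],"roll":0,"gripper":15},{"translation":[-27,120,0],"roll":0,"gripper":15},{"translation":[-27,160,0],"roll":0,"gripper":15},{"translation":[-27,195,0],"roll":0,"gripper":15}]'
python3 -m creep '[{"translation":[0,20,0],"roll":1,"gripper":15},{"translation":[0,38,0],"roll":2.8,"gripper":15},{"translation":[0,41,0],"roll":2.8,"gripper":15},{"translation":[0,41,0],"roll":2.8,"gripper":15},{"translation":[0,41,0],"roll":2.8,"gripper":15}]'
python3 -m creep '[{"translation":[0,0,0],"roll":0,"gripper":15},{"translation":[0,0,0],"roll":0,"gripper":15}]'
python3 - <<'E'
from h import *
p=np.array([.6314,.014]); x=np.array([.9988,-.049])
go((*(p+x*-.2+.001*np.array([.049,1])),.053),177.2)
E
```

```text
time: 29.07
position: [0.4061, -0.2135, 0.1535]
tool_rot: [0.0, 1.0, -0.003, 0.003]
ft_force: [0.0, -0.3, -1.6]
grip_width: 0.0232
grip_force: 59.3
time: 29.48
position: [0.4301, -0.0144, 0.1497]
tool_rot: [-0.002, 1.0, 0.0, -0.0]
ft_force: [0.1, 0.5, -1.8]
grip_width: 0.0233
grip_force: 59.3
time: 29.9
position: [0.4305, 0.0239, 0.1498]
tool_rot: [0.023, 1.0, -0.0, -0.0]
ft_force: [-0.1, -0.2, -1.4]
grip_width: 0.0236
grip_force: 59.3
time: 30.07
position: [0.4307, 0.0232, 0.1499]
tool_rot: [0.024, 1.0, -0.0, 0.0]
ft_force: [-0.5, -0.2, -1.7]
grip_width: 0.0233
grip_force: 59.3
shift [-0.9  1.7 96.9] roll 0.1 | at [0.4307 0.0232 0.1499] az 177.3
```

```bash
python3 -m creep '[{"translation":[0,1.7,25],"roll":0,"gripper":15},{"translation":[0,1.7,50],"roll":0,"gripper":15},{"translation":[0,1.7,75],"roll":0,"gripper":15},{"translation":[0,1.7,86],"roll":0,"gripper":15},{"translation":[0,1.7,86],"roll":0,"gripper":15}]' 
python3 -m creep '[{"translation":[0,0,3],"roll":0,"gripper":15},{"translation":[0,0,6],"roll":0,"gripper":15},{"translation":[0,0,9],"roll":0,"gripper":15},{"translation":[0,0,9],"roll":0,"gripper":15},{"translation":[0,0,9],"roll":0,"gripper":15}]'
python3 - <<'E'
from h import *
p=np.array([.6314,.014]); x=np.array([.9988,-.049])
q,_=pose(); d=q[:2]-p; print(d@x,d@np.array([.049,.9988]), q[2], telemetry.get_obs()['moment'])
E
```

```text
time: 30.48
position: [0.4299, 0.0251, 0.062]
tool_rot: [0.024, 1.0, 0.0, -0.002]
ft_force: [-0.1, -0.4, -0.9]
grip_width: 0.0233
grip_force: 59.3
time: 30.9
position: [0.4311, 0.0256, 0.0554]
tool_rot: [0.024, 1.0, -0.0, 0.001]
ft_force: [-1.9, -2.5, -1.1]
grip_width: 0.0235
grip_force: 59.4
-0.2005914112436755 0.001800472059295075 0.05536130210743655 [-0.31933112 -0.04270824 -0.28569927]
```

```bash
python3 -m creep '[{"translation":[-5,-1,0.5],"roll":0,"gripper":15},{"translation":[-20,-1,0.5],"roll":0,"gripper":15},{"translation":[-35,-1,0.5],"roll":0,"gripper":15},{"translation":[-50,-1,0.5],"roll":0,"gripper":15},{"translation":[-60,-1,0.5],"roll":0,"gripper":15}]' 
python3 -m creep '[{"translation":[-10,0,0],"roll":0,"gripper":15},{"translation":[-20,0,0],"roll":0,"gripper":15},{"translation":[-30,0,0],"roll":0,"gripper":15},{"translation":[-35,0,0],"roll":0,"gripper":15},{"translation":[-35,0,0],"roll":0,"gripper":15}]' 
python3 -m creep '[{"translation":[-2,0,0],"roll":0,"gripper":15},{"translation":[-4,0,0],"roll":0,"gripper":15},{"translation":[-6,0,0],"roll":0,"gripper":15},{"translation":[-8,0,0],"roll":0,"gripper":15},{"translation":[-9,0,0],"roll":0,"gripper":15}]' 
python3 -m creep '[{"translation":[-2,0,0],"roll":0,"gripper":15},{"translation":[-3,0,0],"roll":0,"gripper":15},{"translation":[-3,0,0],"roll":0,"gripper":15}]'
python3 - <<'E'
from h import *
p=np.array([.6314,.014]); x=np.array([.9988,-.049])
q,_=pose(); d=q[:2]-p; print(d@x,d@np.array([.049,.9988]), q[2], telemetry.get_obs()['ft_force'])
E
```

```text
time: 31.32
position: [0.4925, 0.0219, 0.0548]
tool_rot: [0.023, 1.0, -0.0, 0.001]
ft_force: [-0.4, -1.4, -1.3]
grip_width: 0.023
grip_force: 59.4
time: 31.73
position: [0.5272, 0.0203, 0.0547]
tool_rot: [0.023, 1.0, -0.0, 0.001]
ft_force: [0.4, -1.1, -1.6]
grip_width: 0.0232
grip_force: 59.4
time: 32.15
position: [0.5328, 0.0204, 0.0542]
tool_rot: [0.023, 1.0, 0.0, -0.002]
ft_force: [-4.6, -1.0, -1.1]
grip_width: 0.0233
grip_force: 59.4
time: 32.4
position: [0.533, 0.0207, 0.0538]
tool_rot: [0.023, 1.0, 0.001, -0.005]
ft_force: [-8.5, -2.0, 2.0]
grip_width: 0.0234
grip_force: 59.4
-0.09860914024499119 0.0018665943345489598 0.05378413079762811 [-8.51102225 -2.01421766  1.98864372]
```

```bash
python3 -m creep '[{"translation":[4,0,0],"roll":0,"gripper":15},{"translation":[4,0,0],"roll":0,"gripper":50},{"translation":[4,0,0],"roll":0,"gripper":50},{"translation":[4,0,0],"roll":0,"gripper":50},{"translation":[4,0,0],"roll":0,"gripper":50}]' 
python3 -m creep '[{"translation":[0,0,0],"roll":0,"gripper":50},{"translation":[10,0,-3],"roll":0,"gripper":50},{"translation":[40,0,-3],"roll":0,"gripper":50},{"translation":[70,0,-3],"roll":0,"gripper":50},{"translation":[100,0,-3],"roll":0,"gripper":50}]' 
python3 -m creep '[{"translation":[0,0,-40],"roll":0,"gripper":0},{"translation":[0,0,-80],"roll":0,"gripper":0},{"translation":[0,-20,-120],"roll":0,"gripper":0},{"translation":[0,-50,-160],"roll":0,"gripper":0},{"translation":[0,-90,-200],"roll":0,"gripper":0}]' 
python3 -m creep '[{"translation":[0,-30,-40],"roll":0,"gripper":0},{"translation":[0,-30,-80],"roll":0,"gripper":0},{"translation":[0,-30,-95],"roll":0,"gripper":0},{"translation":[0,-30,-95],"roll":0,"gripper":0},{"translation":[0,-30,-95],"roll":0,"gripper":0}]'
python3 - <<'E'
from h import *
go((.516,-.0994,.345),177.2)
C=cam('wrist'); im=snap('wrist','w11.png'); p=np.array([.6314,.014]); x=np.array([.9988,-.049])
print([(round(d['p'],2),[round(v) for v in d['bbox']]) for d in viewer.recognise('wrist','housing_a')], proj('wrist',(*(p+x*-.13),.05)))
E
```

```text
time: 32.82
position: [0.5345, 0.0202, 0.0548]
tool_rot: [0.023, 1.0, -0.0, 0.001]
ft_force: [-1.2, 0.2, 0.2]
grip_width: 0.0426
grip_force: 0.0
time: 33.23
position: [0.4319, 0.025, 0.0579]
tool_rot: [0.023, 1.0, -0.0, 0.0]
ft_force: [-0.1, 0.2, -0.6]
grip_width: 0.0499
grip_force: 0.0
time: 33.65
position: [0.4291, -0.0467, 0.2408]
tool_rot: [0.022, 1.0, -0.0, 0.001]
ft_force: [1.1, 0.2, 0.5]
grip_width: 0.0246
grip_force: 0.0
time: 34.07
position: [0.4284, -0.0771, 0.3344]
tool_rot: [0.023, 1.0, -0.0, 0.001]
ft_force: [-0.4, 0.7, -0.6]
grip_width: 0.0008
grip_force: 0.0
shift [-88.6 -18.2 -10.4] roll 0.1 | at [ 0.4284 -0.0771  0.3344] az 177.3
[(0.8, [537, 127, 33, 82]), (0.76, [373, 204, 21, 19]), (0.71, [332, 118, 121, 14])] [384.23580134 212.52632122]
```

```bash
python3 -m creep '[{"translation":[0,-18,-14],"roll":0,"gripper":0},{"translation":[-30,-18,-14],"roll":0,"gripper":0},{"translation":[-60,-18,-12],"roll":0,"gripper":0},{"translation":[-88,-18,-10],"roll":0,"gripper":0},{"translation":[-88,-18,-10],"roll":0,"gripper":0}]' 
python3 -m creep '[{"translation":[0,0,10],"roll":0,"gripper":0},{"translation":[0,0,18],"roll":0,"gripper":0},{"translation":[10,0,32],"roll":0,"gripper":0},{"translation":[18,0,45],"roll":0,"gripper":0},{"translation":[25,0,60],"roll":0,"gripper":0}]' 
python3 -m creep '[{"translation":[7,0,15],"roll":0,"gripper":0},{"translation":[11,0,30],"roll":0,"gripper":0},{"translation":[13,0,45],"roll":0,"gripper":0},{"translation":[14.5,0,60],"roll":0,"gripper":0},{"translation":[14,0,78],"roll":0,"gripper":0}]' 
python3 -m creep '[{"translation":[-2,0,12],"roll":0,"gripper":0},{"translation":[-4,0,24],"roll":0,"gripper":0},{"translation":[-5,0,34],"roll":0,"gripper":0},{"translation":[-5,0,39],"roll":0,"gripper":0},{"translation":[-5,0,39],"roll":0,"gripper":0}]'
```

```text
time: 34.58
position: [0.5193, -0.0993, 0.3406]
tool_rot: [0.023, 1.0, 0.001, -0.0]
ft_force: [0.5, -0.4, 0.2]
grip_width: 0.0004
grip_force: 0.0
time: 35.0
position: [0.4861, -0.0969, 0.2828]
tool_rot: [0.023, 1.0, 0.0, -0.004]
ft_force: [-6.3, -0.0, 10.1]
grip_width: 0.0003
grip_force: 5.0
time: 35.42
position: [0.4717, -0.096, 0.2048]
tool_rot: [0.023, 1.0, 0.001, -0.004]
ft_force: [-6.6, -1.0, 10.1]
grip_width: 0.0006
grip_force: 4.7
time: 35.83
position: [0.477, -0.0961, 0.1693]
tool_rot: [0.022, 1.0, 0.001, -0.004]
ft_force: [-11.9, 1.0, 35.5]
grip_width: 0.0005
grip_force: 17.8
```

Stop reached. Retract, then go back to the housing.

```bash
python3 -m creep '[{"translation":[3,0,-20],"roll":0,"gripper":0},{"translation":[6,0,-45],"roll":0,"gripper":0},{"translation":[8,0,-75],"roll":0,"gripper":0},{"translation":[6,0,-105],"roll":0,"gripper":0},{"translation":[2,0,-135],"roll":0,"gripper":0}]' >/dev/null
python3 -m creep '[{"translation":[0,0,-30],"roll":0,"gripper":0},{"translation":[0,0,-60],"roll":0,"gripper":0},{"translation":[30,0,-60],"roll":0,"gripper":20},{"translation":[60,0,-60],"roll":0,"gripper":50},{"translation":[60,40,-60],"roll":0,"gripper":50}]'  >/dev/null
python3 -m creep '[{"translation":[0,0,0],"roll":0,"gripper":50},{"translation":[0,0,0],"roll":0,"gripper":50},{"translation":[0,0,0],"roll":0,"gripper":50},{"translation":[0,0,0],"roll":0,"gripper":50},{"translation":[0,0,0],"roll":0,"gripper":50}]'
python3 - <<'E'
from m import *
for A,c,bb in blobs(viewer.camera('scene'),(0,150,80),(6,255,255),(230,150,320,260)): print('knob',A,c)
p=np.array([.6314,.014]); x=np.array([.9988,-.049])
go((*(p+x*-.2+.001*np.array([.049,1])),.07),177.2)
E
```

```text
time: 37.08
position: [0.4218, -0.0551, 0.361]
tool_rot: [0.023, 1.0, 0.0, -0.0]
ft_force: [0.2, 0.1, 0.4]
grip_width: 0.045
grip_force: 0.0
knob 186 [276.6022 177.8333]
shift [ -6.3  80.2 291.1] roll 0.1 | at [ 0.4219 -0.0551  0.3611] az 177.3
```

```bash
python3 -m creep '[{"translation":[0,26,40],"roll":0,"gripper":50},{"translation":[-5,52,80],"roll":0,"gripper":50},{"translation":[-6,80,115],"roll":0,"gripper":50},{"translation":[-6,80,155],"roll":0,"gripper":50},{"translation":[-6,80,195],"roll":0,"gripper":50}]' >/dev/null
python3 -m creep '[{"translation":[0,0,40],"roll":0,"gripper":50},{"translation":[0,0,80],"roll":0,"gripper":50},{"translation":[0,0,104],"roll":0,"gripper":50},{"translation":[0,0,110],"roll":0,"gripper":50},{"translation":[0,0,110],"roll":0,"gripper":50}]' 
python3 -m creep '[{"translation":[-20,0,1],"roll":0,"gripper":50},{"translation":[-50,0,1],"roll":0,"gripper":50},{"translation":[-80,0,1],"roll":0,"gripper":50},{"translation":[-97,0,1],"roll":0,"gripper":50},{"translation":[-97,0,1],"roll":0,"gripper":50}]' 
python3 -m creep '[{"translation":[0,0,0],"roll":0,"gripper":15},{"translation":[0,0,0],"roll":0,"gripper":15},{"translation":[0,0,0],"roll":0,"gripper":15},{"translation":[0,0,0],"roll":0,"gripper":15},{"translation":[0,0,0],"roll":0,"gripper":15}]' 60
python3 -m creep '[{"translation":[0,0,0],"roll":0,"gripper":15},{"translation":[0,0,0],"roll":0,"gripper":15},{"translation":[0,0,0],"roll":0,"gripper":15}]'
python3 - <<'E'
from h import *
p=np.array([.6314,.014]); x=np.array([.9988,-.049])
q,_=pose(); d=q[:2]-p; print(d@x,d@np.array([.049,.9988]), q[2])
E
```

```text
time: 37.97
position: [0.4307, 0.0244, 0.0643]
tool_rot: [0.023, 1.0, 0.0, -0.002]
ft_force: [-0.6, -0.4, 0.3]
grip_width: 0.0502
grip_force: 0.0
time: 38.38
position: [0.5357, 0.0187, 0.0681]
tool_rot: [0.023, 1.0, -0.001, 0.006]
ft_force: [0.2, 0.2, 0.1]
grip_width: 0.0499
grip_force: 0.0
time: 38.8
position: [0.5273, 0.0202, 0.0653]
tool_rot: [0.023, 1.0, 0.0, -0.001]
ft_force: [0.8, 1.0, -0.8]
grip_width: 0.0243
grip_force: 0.9
time: 39.05
position: [0.5274, 0.0202, 0.0652]
tool_rot: [0.023, 1.0, 0.0, -0.001]
ft_force: [-2.0, 0.6, 5.3]
grip_width: 0.0222
grip_force: 60.0
-0.10414454805630287 0.001119542244828145 0.06523655462603029
```

```bash
python3 -m creep '[{"translation":[0,0,0],"roll":0,"gripper":50},{"translation":[0,0,0],"roll":0,"gripper":50},{"translation":[0,0,0],"roll":0,"gripper":50},{"translation":[0,0,4],"roll":0,"gripper":50},{"translation":[0,0,10],"roll":0,"gripper":50}]' 
python3 -m creep '[{"translation":[0,0,0],"roll":0,"gripper":15},{"translation":[0,0,0],"roll":0,"gripper":15},{"translation":[0,0,0],"roll":0,"gripper":15},{"translation":[0,0,0],"roll":0,"gripper":15},{"translation":[0,0,0],"roll":0,"gripper":15}]' 60
python3 -m creep '[{"translation":[0,0,0],"roll":0,"gripper":15},{"translation":[0,0,0],"roll":0,"gripper":15},{"translation":[0,0,0],"roll":0,"gripper":15},{"translation":[5,0,-1],"roll":0,"gripper":15},{"translation":[20,0,-1],"roll":0,"gripper":15}]' 
python3 -m creep '[{"translation":[20,0,0],"roll":0,"gripper":15},{"translation":[45,0,0],"roll":0,"gripper":15},{"translation":[70,0,0],"roll":0,"gripper":15},{"translation":[90,0,0],"roll":0,"gripper":15},{"translation":[90,0,0],"roll":0,"gripper":15}]' 
python3 -m creep '[{"translation":[0,0,-20],"roll":0,"gripper":15},{"translation":[0,0,-50],"roll":0,"gripper":15},{"translation":[0,0,-85],"roll":0,"gripper":15},{"translation":[0,0,-85],"roll":0,"gripper":15},{"translation":[0,0,-85],"roll":0,"gripper":15}]'
python3 - <<'E'
from h import *
go((*(BC-.053*BX-.045*BY),.135),184.4)
E
```

```text
time: 39.47
position: [0.5291, 0.0199, 0.055]
tool_rot: [0.023, 1.0, -0.0, 0.001]
ft_force: [-0.4, 0.2, -0.2]
grip_width: 0.0464
grip_force: 0.0
time: 39.88
position: [0.5284, 0.02, 0.0551]
tool_rot: [0.023, 1.0, -0.0, 0.0]
ft_force: [-0.4, 0.7, 0.4]
grip_width: 0.0243
grip_force: 0.2
time: 40.3
position: [0.5106, 0.0205, 0.0563]
tool_rot: [0.023, 1.0, -0.0, 0.002]
ft_force: [0.3, 0.6, -1.5]
grip_width: 0.0234
grip_force: 59.9
time: 40.72
position: [0.4123, 0.0263, 0.0563]
tool_rot: [0.023, 1.0, 0.001, -0.004]
ft_force: [-1.0, 0.4, -1.2]
grip_width: 0.0236
grip_force: 59.9
time: 41.13
position: [0.4209, 0.0247, 0.1428]
tool_rot: [0.023, 1.0, -0.001, 0.003]
ft_force: [0.4, -0.2, -2.5]
grip_width: 0.0232
grip_force: 59.9
shift [ 32.  230.1   7.3] roll -7.0 | at [0.4209 0.0247 0.1428] az 177.4
```

```bash
python3 -m creep '[{"translation":[8,33,0],"roll":0,"gripper":15},{"translation":[16,68,0],"roll":0,"gripper":15},{"translation":[24,103,0],"roll":0,"gripper":15},{"translation":[30,138,0],"roll":0,"gripper":15},{"translation":[30,173,0],"roll":0,"gripper":15}]' >/dev/null
python3 -m creep '[{"translation":[2,34,0],"roll":-3.5,"gripper":15},{"translation":[2,57,0],"roll":-7,"gripper":15},{"translation":[2,57,0],"roll":-7,"gripper":15},{"translation":[2,57,0],"roll":-7,"gripper":15},{"translation":[2,57,0],"roll":-7,"gripper":15}]'
python3 - <<'E'
from h import *
go((*(BC-.053*BX-.045*BY),.042),184.4); snap('scene','s5.png')
E
```

```text
time: 41.97
position: [0.3962, 0.2558, 0.1398]
tool_rot: [-0.038, 0.999, -0.001, -0.002]
ft_force: [0.5, -0.9, -2.4]
grip_width: 0.0233
grip_force: 59.9
shift [-3.8  0.1 97.8] roll -0.1 | at [0.3962 0.2558 0.1398] az -175.7
```

```bash
python3 -m creep '[{"translation":[-3,0,25],"roll":0,"gripper":15},{"translation":[-3,0,50],"roll":0,"gripper":15},{"translation":[-3,0,75],"roll":0,"gripper":15},{"translation":[-3,0,92],"roll":0,"gripper":15},{"translation":[-3,0,94],"roll":0,"gripper":15}]' >/dev/null
python3 -m creep '[{"translation":[0,0,2],"roll":0,"gripper":15},{"translation":[0,0,4],"roll":0,"gripper":15},{"translation":[0,0,6],"roll":0,"gripper":15},{"translation":[0,0,6],"roll":0,"gripper":15}]' 
python3 -m creep '[{"translation":[0,0,1],"roll":0,"gripper":15},{"translation":[0,0,2],"roll":0,"gripper":15},{"translation":[0,0,2],"roll":0,"gripper":15},{"translation":[0,0,2],"roll":0,"gripper":15}]'
```

```text
time: 42.77
position: [0.4007, 0.2566, 0.0417]
tool_rot: [-0.038, 0.999, 0.0, 0.001]
ft_force: [-0.2, -0.2, -1.9]
grip_width: 0.0234
grip_force: 59.9
time: 43.1
position: [0.4003, 0.2568, 0.0394]
tool_rot: [-0.038, 0.999, 0.0, 0.0]
ft_force: [0.2, -0.1, -1.5]
grip_width: 0.0232
grip_force: 59.9
```

```bash
python3 -m creep '[{"translation":[0,0,1],"roll":0,"gripper":15},{"translation":[0,0,2],"roll":0,"gripper":15},{"translation":[0,0,2],"roll":0,"gripper":15},{"translation":[0,0,2],"roll":0,"gripper":15}]' 
python3 -m creep '[{"translation":[0,0,0],"roll":0,"gripper":45},{"translation":[0,0,0],"roll":0,"gripper":45},{"translation":[0,0,0],"roll":0,"gripper":45},{"translation":[0,0,0],"roll":0,"gripper":45},{"translation":[0,0,0],"roll":0,"gripper":45}]' 
python3 -m creep '[{"translation":[0,0,-10],"roll":0,"gripper":45},{"translation":[0,0,-40],"roll":0,"gripper":45},{"translation":[0,0,-80],"roll":0,"gripper":45},{"translation":[0,0,-120],"roll":0,"gripper":45},{"translation":[0,0,-160],"roll":0,"gripper":45}]' 
python3 -m creep '[{"translation":[0,-30,-40],"roll":0,"gripper":87},{"translation":[0,-70,-80],"roll":0,"gripper":87},{"translation":[0,-110,-110],"roll":0,"gripper":87},{"translation":[0,-150,-110],"roll":0,"gripper":87},{"translation":[0,-190,-110],"roll":0,"gripper":87}]' 
python3 -m creep '[{"translation":[0,0,0],"roll":0,"gripper":87},{"translation":[0,0,0],"roll":0,"gripper":87},{"translation":[0,0,0],"roll":0,"gripper":87}]'
python3 - <<'E'
from m import *
S=snap('scene','s6.png')
for n in ('scene',):
    print('H',[(round(d['p'],2),[round(v) for v in d['bbox']]) for d in viewer.recognise(n,'housing_a')])
    print('S',[(round(d['p'],2),[round(v) for v in d['bbox']]) for d in viewer.recognise(n,'scanner')])
print('orange',blobs(S,(8,120,120),(20,255,255),(370,220,510,340)))
# white plates (wedge frame) area in bin, in scene
h=cv2.cvtColor(S,cv2.COLOR_BGR2HSV); print('white',blobs(S,(0,0,150),(180,70,255),(385,240,495,330)))
T=snap('top','t6.png'); print('top S',[(round(d['p'],2),[round(v) for v in d['bbox']]) for d in viewer.recognise('top','scanner')])
w=snap('wrist','w12.png'); print('w',[(round(d['p'],2),[round(v) for v in d['bbox']]) for d in viewer.recognise('wrist','housing_a')]); print(pose()[0])
for y in (.06,-.045):
    print('exp', proj('scene',(*(BC+.052*BX+y*BY),.035)), proj('scene',(*(BC-.07*BX+y*BY),.035)))
E
```

```text
time: 43.43
position: [0.4003, 0.2568, 0.0391]
tool_rot: [-0.038, 0.999, 0.0, 0.001]
ft_force: [-2.4, -1.5, 17.1]
grip_width: 0.0232
grip_force: 59.9
time: 43.85
position: [0.4001, 0.2566, 0.0369]
tool_rot: [-0.038, 0.999, -0.0, -0.0]
ft_force: [0.6, -0.6, 0.1]
grip_width: 0.0435
grip_force: 0.0
time: 44.27
position: [0.3993, 0.2563, 0.199]
tool_rot: [-0.038, 0.999, -0.0, -0.001]
ft_force: [1.3, 0.1, -1.9]
grip_width: 0.0447
grip_force: 0.0
time: 44.68
position: [0.4135, 0.089, 0.3076]
tool_rot: [-0.039, 0.999, -0.0, 0.003]
ft_force: [0.6, 0.2, -0.7]
grip_width: 0.0708
grip_force: 0.0
time: 44.93
position: [0.4121, 0.0901, 0.3044]
tool_rot: [-0.037, 0.999, 0.0, -0.0]
ft_force: [0.4, -0.7, 0.5]
grip_width: 0.0852
grip_force: 0.0
H [(0.96, [405, 251, 25, 46]), (0.57, [439, 262, 18, 54])]
S [(0.92, [358, 311, 73, 49]), (0.79, [454, 186, 40, 52]), (0.57, [193, 259, 31, 40])]
orange []
white [(np.int32(75), array([387.1467, 246.9333]), array([385, 240,   7,  20], dtype=int32)), (np.int32(657), array([471.5875, 245.8767]), array([428, 240,  67,  19], dtype=int32)), (np.int32(139), array([414.0863, 290.482 ]), array([407, 284,  15,  14], dtype=int32)), (np.int32(159), array([491.2516, 317.6415]), array([482, 292,  13,  38], dtype=int32)), (np.int32(145), array([450.9034, 303.1103]), array([444, 297,  14,  13], dtype=int32)), (np.int32(627), array([417.2153, 319.4019]), array([385, 306,  78,  24], dtype=int32))]
top S [(0.97, [211, 126, 50, 34]), (0.86, [190, 264, 31, 29])]
w [(0.93, [409, 148, 33, 98]), (0.62, [459, 155, 34, 82])]
[0.4124 0.091  0.304 ]
exp [455.4708 303.425 ] [463.5007 265.4275]
exp [413.4302 290.9392] [423.778  254.3454]
```

```bash
python3 -m creep '[{"translation":[0,0,0],"roll":7,"gripper":87},{"translation":[0,0,0],"roll":14,"gripper":87},{"translation":[0,0,0],"roll":21,"gripper":87},{"translation":[0,0,0],"roll":28,"gripper":87},{"translation":[0,0,0],"roll":35,"gripper":87}]' >/dev/null
python3 -m creep '[{"translation":[0,0,0],"roll":7,"gripper":87},{"translation":[0,0,0],"roll":14,"gripper":87},{"translation":[0,0,0],"roll":21,"gripper":87},{"translation":[0,0,0],"roll":28,"gripper":87},{"translation":[0,0,0],"roll":35,"gripper":87}]' >/dev/null
python3 -m creep '[{"translation":[0,0,0],"roll":7,"gripper":87},{"translation":[0,0,0],"roll":14,"gripper":87},{"translation":[0,0,0],"roll":21,"gripper":87},{"translation":[0,0,0],"roll":28,"gripper":87},{"translation":[0,0,0],"roll":35,"gripper":87}]' >/dev/null
python3 -m creep '[{"translation":[0,0,0],"roll":7,"gripper":87},{"translation":[0,0,0],"roll":14,"gripper":87},{"translation":[0,0,0],"roll":21,"gripper":87},{"translation":[0,0,0],"roll":28,"gripper":87},{"translation":[0,0,0],"roll":35,"gripper":87}]' >/dev/null
python3 -m creep '[{"translation":[0,0,0],"roll":7,"gripper":87},{"translation":[0,0,0],"roll":14,"gripper":87},{"translation":[0,0,0],"roll":21,"gripper":87},{"translation":[0,0,0],"roll":28,"gripper":87},{"translation":[0,0,0],"roll":35,"gripper":87}]' >/dev/null
python3 -m creep '[{"translation":[0,0,0],"roll":5,"gripper":87},{"translation":[0,0,0],"roll":9.3,"gripper":87},{"translation":[0,0,0],"roll":9.3,"gripper":87},{"translation":[0,0,0],"roll":9.3,"gripper":87}]'
python3 - <<'E'
from h import *
go((.53,.255,.29),0)
E
```

```text
time: 47.7
position: [0.4127, 0.0904, 0.3042]
tool_rot: [1.0, 0.002, -0.0, -0.0]
ft_force: [-0.3, 0.7, -0.6]
grip_width: 0.087
grip_force: 0.0
shift [ 118.  -164.2   14.2] roll 0.2 | at [0.4127 0.0904 0.3042] az 0.2
```

```bash
python3 -m creep '[{"translation":[23,-33,0],"roll":0,"gripper":87},{"translation":[46,-66,0],"roll":0,"gripper":87},{"translation":[70,-99,0],"roll":0,"gripper":87},{"translation":[94,-132,0],"roll":0,"gripper":87},{"translation":[118,-164,0],"roll":0,"gripper":87}]' >/dev/null
python3 -m creep '[{"translation":[0,0,0],"roll":0,"gripper":87},{"translation":[0,0,0],"roll":0,"gripper":87},{"translation":[0,0,0],"roll":0,"gripper":87},{"translation":[0,0,0],"roll":0,"gripper":87}]'
python3 - <<'E'
from h import *
C=cam('wrist'); np.save('Ca.npy',C[1]); snap('wrist','wa.png')
for t in ('scanner','pad'): print([(round(d['p'],2),[round(v) for v in d['bbox']]) for d in viewer.recognise('wrist',t)])
E
python3 -m creep '[{"translation":[0,30,0],"roll":0,"gripper":87},{"translation":[0,60,0],"roll":0,"gripper":87},{"translation":[0,80,0],"roll":0,"gripper":87},{"translation":[0,80,0],"roll":0,"gripper":87},{"translation":[0,80,0],"roll":0,"gripper":87}]'
python3 -m creep '[{"translation":[0,0,0],"roll":0,"gripper":87},{"translation":[0,0,0],"roll":0,"gripper":87}]' >/dev/null
python3 - <<'E'
from m import *
C=cam('wrist'); np.save('Cb.npy',C[1]); snap('wrist','wb.png')
for t in ('scanner','pad'): print([(round(d['p'],2),[round(v) for v in d['bbox']]) for d in viewer.recognise('wrist',t)])
for f in ('a','b'):
    im=cv2.imread(f'pics/w{f}.png'); c=(C[0],np.load(f'C{f}.npy'))
    for A,q,bb in blobs(im,(22,120,100),(34,255,255),(100,0,540,200)):
        print(f,A,q,bb,at('wrist',q,.05,c))
    # dark scanner+pad mask
    g=im.max(2)<75; g[210:]=0
    n,l,s,cc=cv2.connectedComponentsWithStats(g.astype(np.uint8))
    for i in range(1,n):
        if s[i,4]>300: print(f,'dark',s[i],cc[i])
E
```

```text
time: 48.45
position: [0.5295, 0.2533, 0.3041]
tool_rot: [1.0, 0.001, -0.001, 0.0]
ft_force: [0.4, -0.2, 0.1]
grip_width: 0.0873
grip_force: 0.0
[(0.81, [253, 42, 120, 81])]
[(0.77, [257, 45, 118, 84])]
time: 49.02
position: [0.5306, 0.1729, 0.3049]
tool_rot: [1.0, -0.001, 0.0, -0.0]
ft_force: [0.1, 0.4, 0.5]
grip_width: 0.0871
grip_force: 0.0
[(0.9, [199, 42, 114, 84])]
[(0.77, [206, 46, 117, 84])]
a 215 [347.0093  45.1535] [325  41  45   9] [0.6909 0.2136 0.05  ]
a 129 [309.4031  87.2016] [301  84  18   8] [0.6349 0.2612 0.05  ]
a dark [    0     0    83   210 11840] [ 33.2861 114.5765]
a dark [   59     0    87   210 11471] [ 94.4912 106.1567]
a dark [ 457    0  127  136 9050] [505.7986  61.319 ]
a dark [ 257   44  119   83 6056] [314.609   83.9855]
a dark [571  86  69 110 939] [596.574  113.9606]
a dark [290 162  35  48 771] [307.4916 183.1206]
b 185 [286.7946  46.2811] [264  44  45   6] [0.6911 0.2119 0.05  ]
b 117 [251.3675  89.9231] [243  87  18   7] [0.635  0.2576 0.05  ]
b dark [ 407    0   76  122 6306] [441.1643  57.9077]
b dark [   25     2    87   208 10922] [ 60.3419 115.6666]
b dark [   0    7   47  203 5523] [ 15.2881 123.082 ]
b dark [ 206   46  115   83 5680] [263.4634  86.19  ]
b dark [ 508   70  101  140 1353] [543.5181 100.861 ]
b dark [585  76  40  64 662] [600.8852 107.3882]
b dark [176 168  42  42 527] [201.74   191.7514]
```

Run:
```python
from m import *
rs={}
for f in ('a','b'):
    im=cv2.imread(f'pics/w{f}.png'); c=(C1[0],np.load(f'C{f}.npy'))
    h=cv2.inRange(cv2.cvtColor(im,cv2.COLOR_BGR2HSV),(22,120,100),(34,255,255)); h[210:]=0
    bl=[b for b in blobs(im,(22,120,100),(34,255,255),(180,0,400,200))]
    for k,(A,q,bb) in enumerate(bl):
        rs.setdefault(k,[]).append(ray('wrist',q,c))
    x,y,w,hh=bl[0][2]; ys,xs=np.nonzero(h[y:y+hh,x:x+w]); P=np.array([at('wrist',(u+x,v+y),.052,c)[:2] for u,v in zip(xs,ys)],np.float32)
    print(f,'nose rect',cv2.minAreaRect(P), 'line',cv2.fitLine(P,2,0,.01,.01).ravel(), P.min(0),P.max(0))
    # dark silhouette left/right of head columns at rows between nose and trigger
    g=im.max(2)
    for r in (56,62,68,74): print(r, g[r,bl[0][2][0]-12:bl[0][2][0]+62:2])
for k in rs: print('tri',k,tri(rs[k]))
```

```text
a nose rect ((0.6905970573425293, 0.21356599032878876), (0.0561571829020977, 0.00680355541408062), 86.80864715576172) line [0.0543 0.9985 0.6905 0.2137] [0.6861 0.1856] [0.6954 0.2416]
56 [ 68  66  64  68  67  66  66  56  61  75  90  92  92  90  89  89  88  87
  85  84  85  83  83  84  77  69  63  66  71  73  72 125 218 215 215 215
 214]
62 [ 64  64  64  64  64  65  64  56  63  76  93  91  88  89  88  89  86  87
  86  86  85  82  81  81  74  67  63  72  71  70  71 126 218 215 215 215
 215]
68 [ 63  62  63  63  64  65  64  54  65  77  92  90  86 146 144 143 141 139
 138 130 118  80  79  79  70  62  67  71  71  71  71  64 218 215 215 215
 215]
74 [ 62  61  62  61  63  63  58  53  66  81  91  91 102 146 143 142 142 141
 140 140 130  76  77  68  68  62  70  68  69  71  71  91 217 215 215 216
 215]
b nose rect ((0.6905732154846191, 0.21287617087364197), (0.05620238557457924, 0.006761608645319939), 88.09799194335938) line [0.0498 0.9988 0.6907 0.2118] [0.6865 0.1849] [0.6948 0.2409]
56 [ 70  68  68  69  68  69  69  69  61  74  85  89  88  91  91  90  92  94
  94  96  96  97  98  95  81  68  62  73  70  63  64  71  73  72  65 210
 215]
62 [ 67  67  68  68  68  69  66  66  63  76  90  89  89  90  92  92  93  94
  95  95  97  97  96  95  77  65  59  59  61  70  71  70  70  71  64 208
 215]
68 [ 65  66  67  67  67  67  66  56  64  77  91  90 108 146 123 127 130 103
 100  76  91  97  96  94  72  60  57  58  60  69  69  69  70  69  62 208
 215]
74 [ 67  65  65  64  65  66  66  56  61  77  84  85 118 152 151 151 151 157
 156 157 108  90  91  56  70  60  54  59  63  69  70  70  70  69  61 206
 214]
tri 0 [0.6929 0.2127 0.0413]
tri 1 [0.6366 0.2616 0.031 ]
```

```bash
python3 -m creep '[{"translation":[30,-10,0],"roll":1,"gripper":87},{"translation":[60,-20,0],"roll":2,"gripper":87},{"translation":[90,-30,20],"roll":3,"gripper":87},{"translation":[120,-40,50],"roll":3,"gripper":87},{"translation":[131,-41,80],"roll":3,"gripper":87}]' >/dev/null
python3 -m creep '[{"translation":[0,0,40],"roll":0,"gripper":87},{"translation":[0,0,80],"roll":0,"gripper":87},{"translation":[0,0,100],"roll":0,"gripper":87},{"translation":[0,0,100],"roll":0,"gripper":87},{"translation":[0,0,100],"roll":0,"gripper":87}]'
python3 - <<'E'
from m import *
C=cam('wrist'); im=snap('wrist','wc.png'); go((.661,.2145,.030),-3); print(telemetry.get_obs()['q'])
for A,q,bb in blobs(im,(22,120,100),(34,255,255),(150,0,500,260)): print(A,q,bb,at('wrist',q,.05,C))
E
```

```text
time: 50.17
position: [0.6609, 0.2158, 0.1229]
tool_rot: [1.0, -0.025, -0.001, 0.0]
ft_force: [0.3, -0.2, 0.9]
grip_width: 0.0867
grip_force: 0.0
shift [-1.6  1.5 95.2] roll 0.1 | at [0.6625 0.2159 0.1252] az -2.9
[0.155  0.753  1.3307 0.     1.0563 1.7766]
54 [298.3704  16.6111] [280   0  41  27] [0.8023 0.2206 0.05  ]
41 [356.4878  12.1463] [343   0  24  23] [0.8043 0.1799 0.05  ]
182 [347.7692  22.4505] [300   0  77  35] [0.7963 0.1865 0.05  ]
992 [316.5988 168.8357] [277 157  80  19] [0.6928 0.2135 0.05  ]
391 [262.8849 232.844 ] [249 226  28  15] [0.6461 0.2567 0.05  ]
```

```bash
python3 -m creep '[{"translation":[0,1.5,25],"roll":0,"gripper":87},{"translation":[0,1.5,50],"roll":0,"gripper":87},{"translation":[0,1.5,75],"roll":0,"gripper":87},{"translation":[0,1.5,92],"roll":0,"gripper":87},{"translation":[0,1.5,94],"roll":0,"gripper":87}]'
python3 -m creep '[{"translation":[0,0,0],"roll":0,"gripper":40},{"translation":[0,0,0],"roll":0,"gripper":40},{"translation":[0,0,0],"roll":0,"gripper":40},{"translation":[0,0,0],"roll":0,"gripper":40},{"translation":[0,0,0],"roll":0,"gripper":40}]' 40
python3 -m creep '[{"translation":[0,0,0],"roll":0,"gripper":40},{"translation":[0,0,0],"roll":0,"gripper":40},{"translation":[0,0,0],"roll":0,"gripper":40}]' 40
```

```text
time: 50.63
position: [0.6613, 0.2139, 0.0299]
tool_rot: [1.0, -0.026, -0.0, 0.0]
ft_force: [0.1, -0.2, -0.3]
grip_width: 0.0875
grip_force: 0.0
time: 51.05
position: [0.6625, 0.2139, 0.032]
tool_rot: [1.0, -0.026, 0.001, -0.0]
ft_force: [0.4, 0.2, 0.1]
grip_width: 0.0613
grip_force: 0.0
time: 51.3
position: [0.662, 0.214, 0.0311]
tool_rot: [1.0, -0.026, 0.0, -0.0]
ft_force: [-0.4, 0.7, 4.0]
grip_width: 0.0498
grip_force: 39.9
```

```bash
python3 -m creep '[{"translation":[0,0,-15],"roll":0,"gripper":40},{"translation":[0,0,-45],"roll":0,"gripper":40},{"translation":[0,0,-80],"roll":0,"gripper":40},{"translation":[0,0,-120],"roll":0,"gripper":40},{"translation":[0,0,-160],"roll":0,"gripper":40}]' >/dev/null
python3 -m creep '[{"translation":[-10,0,-38],"roll":0,"gripper":40},{"translation":[-20,0,-76],"roll":0,"gripper":40},{"translation":[-30,0,-114],"roll":0,"gripper":40},{"translation":[-40,0,-152],"roll":0,"gripper":40},{"translation":[-50,0,-190],"roll":0,"gripper":40}]'
python3 -m creep '[{"translation":[-12,38,-15],"roll":0,"gripper":40},{"translation":[-24,76,-20],"roll":0,"gripper":40},{"translation":[-36,114,-20],"roll":0,"gripper":40},{"translation":[-48,152,-20],"roll":0,"gripper":40},{"translation":[-60,190,-20],"roll":0,"gripper":40}]'
python3 -m creep '[{"translation":[-12,38,0],"roll":0,"gripper":40},{"translation":[-24,76,0],"roll":0,"gripper":40},{"translation":[-36,114,0],"roll":0,"gripper":40},{"translation":[-48,152,0],"roll":0,"gripper":40},{"translation":[-60,190,0],"roll":0,"gripper":40}]'
python3 -m creep '[{"translation":[0,38,0],"roll":0,"gripper":40},{"translation":[0,76,0],"roll":0,"gripper":40},{"translation":[0,100,0],"roll":0,"gripper":40},{"translation":[0,100,0],"roll":0,"gripper":40},{"translation":[0,100,0],"roll":0,"gripper":40}]'
python3 - <<'E'
from h import *
C=cam('wrist'); np.save('Cd.npy',C[1]); snap('wrist','wd.png')
print([(round(d['p'],2),[round(v) for v in d['bbox']]) for d in viewer.recognise('wrist','card')])
go((.5,-.30,.35),-20)
E
```

```text
time: 52.13
position: [0.6101, 0.2159, 0.3825]
tool_rot: [1.0, -0.026, -0.0, 0.0]
ft_force: [0.0, 0.3, -1.3]
grip_width: 0.0497
grip_force: 39.9
time: 52.55
position: [0.5401, 0.0283, 0.401]
tool_rot: [1.0, -0.025, -0.0, 0.0]
ft_force: [1.5, -0.9, -2.5]
grip_width: 0.0498
grip_force: 39.9
time: 52.97
position: [0.4705, -0.1582, 0.4008]
tool_rot: [1.0, -0.026, -0.0, 0.0]
ft_force: [0.7, -0.1, -2.2]
grip_width: 0.0499
grip_force: 39.9
time: 53.38
position: [0.4662, -0.2578, 0.4002]
tool_rot: [1.0, -0.027, -0.0, -0.001]
ft_force: [-0.1, 1.1, -0.1]
grip_width: 0.05
grip_force: 39.9
[(0.8, [357, 0, 117, 78]), (0.74, [209, 182, 50, 54]), (0.62, [125, 26, 75, 150])]
shift [35.7 42.4 50.2] roll 17.1 | at [ 0.4666 -0.2559  0.4003] az -2.9
```

```bash
python3 -m creep '[{"translation":[20,30,5],"roll":4,"gripper":40},{"translation":[40,60,10],"roll":8,"gripper":40},{"translation":[60,90,20],"roll":13,"gripper":40},{"translation":[68,101,20],"roll":17,"gripper":40},{"translation":[68,101,20],"roll":17,"gripper":40}]' >/dev/null
python3 -m creep '[{"translation":[0,0,0],"roll":0,"gripper":40},{"translation":[0,0,0],"roll":0,"gripper":40},{"translation":[0,0,0],"roll":0,"gripper":40}]'
cat > bc.py <<'E'
from m import *
def bc(im,bb):
    x,y,w,h=[int(v) for v in bb]; x=max(x,0);y=max(y,0); g=cv2.cvtColor(im[y:y+h,x:x+w],cv2.COLOR_BGR2GRAY)
    bh=cv2.morphologyEx(g,cv2.MORPH_BLACKHAT,np.ones((9,9),np.uint8)); m=(bh>50).astype(np.uint8)*255
    m=cv2.morphologyEx(m,cv2.MORPH_CLOSE,np.ones((9,9),np.uint8)); n,l,s,c=cv2.connectedComponentsWithStats(m)
    out=[]
    for i in range(1,n):
        if s[i,4]>120:
            ct=np.argwhere(l==i)[:,::-1].astype(np.float32); r=cv2.minAreaRect(ct); out.append((s[i,4],np.array(r[0])+[x,y],r[1],r[2],cv2.boxPoints(r)+[x,y]))
    return sorted(out,key=lambda t:-t[0])
E
python3 - <<'E'
from bc import *
C=cam('wrist'); np.save('Ce.npy',C[1]); im=snap('wrist','we.png')
d=viewer.recognise('wrist','card'); print([(round(k['p'],2),[round(v) for v in k['bbox']]) for k in d])
for o in bc(im,d[0]['bbox'])[:4]: print(o[:4]); print(o[4])
go((.53,-.36,.38),-20)
E
python3 -m creep '[{"translation":[0,-30,0],"roll":0,"gripper":40},{"translation":[0,-60,0],"roll":0,"gripper":40},{"translation":[0,-90,0],"roll":0,"gripper":40},{"translation":[0,-90,0],"roll":0,"gripper":40},{"translation":[0,-90,0],"roll":0,"gripper":40}]' >/dev/null
python3 -m creep '[{"translation":[0,0,0],"roll":0,"gripper":40},{"translation":[0,0,0],"roll":0,"gripper":40},{"translation":[0,0,0],"roll":0,"gripper":40}]'
python3 - <<'E'
from bc import *
C=cam('wrist'); np.save('Cf.npy',C[1]); im=snap('wrist','wf.png')
d=viewer.recognise('wrist','card'); print([(round(k['p'],2),[round(v) for v in k['bbox']]) for k in d])
for o in bc(im,d[0]['bbox'])[:4]: print(o[:4]); print(o[4])
E
```

```text
time: 54.15
position: [0.5296, -0.3593, 0.3812]
tool_rot: [0.985, -0.172, 0.0, -0.0]
ft_force: [-0.3, -0.2, -2.3]
grip_width: 0.0497
grip_force: 39.9
[(0.84, [268, 18, 104, 88])]
(np.int32(855), array([313.2353,  69.5588]), (53.600372314453125, 22.79834747314453), 14.03624439239502)
[[284.4706  74.1176]
 [290.      52.    ]
 [342.      65.    ]
 [336.4706  87.1176]]
(np.int32(452), array([319.6116,  31.4684]), (106.96682739257812, 10.51073932647705), 11.859779357910156)
[[266.1898  25.6199]
 [268.35    15.3335]
 [373.0334  37.317 ]
 [370.8733  47.6034]]
shift [ 0.4 -0.   1.3] roll 0.2 | at [ 0.5296 -0.3599  0.3813] az -19.8
time: 54.92
position: [0.5601, -0.2776, 0.3804]
tool_rot: [0.985, -0.174, 0.0, 0.0]
ft_force: [0.4, 0.5, -1.8]
grip_width: 0.0497
grip_force: 39.9
[(0.78, [328, 20, 116, 89])]
(np.int32(828), array([378.0229,  73.6525]), (52.79356384277344, 24.278169631958008), 13.240520477294922)
[[349.5475  79.4229]
 [355.1082  55.7902]
 [406.4984  67.882 ]
 [400.9377  91.5148]]
(np.int32(590), array([389.5685,  46.1672]), (102.76496887207031, 33.747093200683594), 16.38953971862793)
[[335.5127  47.8567]
 [345.035   15.4809]
 [443.6242  44.4777]
 [434.1019  76.8535]]
```

Run:
```python
from m import *
K=C1[0]; E=(K,np.load('Ce.npy')); F=(K,np.load('Cf.npy'))
e=[[313.2353,69.5588],[284.4706,74.1176],[290,52],[342,65],[336.4706,87.1176]]
f=[[378.0229,73.6525],[349.5475,79.4229],[355.1082,55.7902],[406.4984,67.882],[400.9377,91.5148]]
P=[tri([ray('wrist',a,E),ray('wrist',b,F)]) for a,b in zip(e,f)]; print(np.array(P))
ed=(P[4]-P[1]+P[3]-P[2]); yaw=np.degrees(np.arctan2(ed[0],-ed[1])); print('edge',ed/2,'yaw of normal',-0+np.degrees(np.arctan2(ed[1],ed[0]))+90)
c=P[0]; yn=np.degrees(np.arctan2(ed[1],ed[0]))+90; n=np.array([np.cos(np.radians(yn)),np.sin(np.radians(yn))])
print(yn); np.save('card.npy',np.r_[c,yn])
t=np.r_[c[:2]-n*.135, c[2]+.004]; print('TCP',t); go(t,yn)
```

```text
[[ 0.6532 -0.3999  0.1088]
 [ 0.6592 -0.3614  0.1089]
 [ 0.6863 -0.3791  0.109 ]
 [ 0.6474 -0.4376  0.1167]
 [ 0.6205 -0.4204  0.1143]]
edge [-0.0388 -0.0588  0.0065] yaw of normal -33.44953883781875
-33.44953883781875
TCP [ 0.5406 -0.3255  0.1128]
shift [ -2.   51.7 267.5] roll 13.4 | at [ 0.5602 -0.2776  0.3803] az -20.0
```

```bash
python3 -m creep '[{"translation":[0,20,0],"roll":5,"gripper":40},{"translation":[-2,40,10],"roll":10,"gripper":40},{"translation":[-2,51.7,40],"roll":13.4,"gripper":40},{"translation":[-2,51.7,75],"roll":13.4,"gripper":40},{"translation":[-2,51.7,110],"roll":13.4,"gripper":40}]' >/dev/null
python3 -m creep '[{"translation":[0,0,30],"roll":0,"gripper":40},{"translation":[0,0,60],"roll":0,"gripper":40},{"translation":[0,0,90],"roll":0,"gripper":40},{"translation":[0,0,120],"roll":0,"gripper":40},{"translation":[0,0,130],"roll":0,"gripper":40}]' >/dev/null
python3 -m creep '[{"translation":[0,0,10],"roll":0,"gripper":40},{"translation":[0,0,20],"roll":0,"gripper":40},{"translation":[0,0,27],"roll":0,"gripper":40},{"translation":[0,0,27],"roll":0,"gripper":40},{"translation":[0,0,27],"roll":0,"gripper":40}]'
python3 - <<'E'
from bc import *
c=np.load('card.npy'); n=np.array([np.cos(np.radians(c[3])),np.sin(np.radians(c[3]))]); go(np.r_[c[:2]-n*.135,c[2]+.004],c[3])
C=cam('wrist'); im=snap('wrist','wg.png'); d=viewer.recognise('wrist','card'); print([(round(k['p'],2),[round(v) for v in k['bbox']]) for k in d]); print(proj('wrist',c[:3],C))
for o in bc(im,d[0]['bbox'])[:2]: print(o[:4])
E
```

```text
time: 56.27
position: [0.5415, -0.325, 0.1141]
tool_rot: [0.958, -0.287, 0.001, 0.0]
ft_force: [-0.7, 0.0, -2.0]
grip_width: 0.0497
grip_force: 39.9
shift [-0.5  0.9  1.3] roll 0.1 | at [ 0.5415 -0.325   0.1141] az -33.3
[(0.75, [40, 380, 20, 20]), (0.71, [10, 368, 52, 32]), (0.63, [204, 1, 228, 77]), (0.34, [32, 382, 22, 18])]
[318.6771 -11.4433]
(np.int32(281), array([ 49., 389.]), (18.0, 18.0), 90.0)
```

```bash
for i in 1; do :; done
python3 -m creep '[{"translation":[0,0,0],"roll":0,"gripper":40},{"translation":[0,0,0],"roll":0,"gripper":40},{"translation":[0,0,0],"roll":0,"gripper":40},{"translation":[0,0,0],"roll":0,"gripper":40},{"translation":[0,0,0],"roll":0,"gripper":40}]' >/dev/null
python3 -m creep '[{"translation":[0,0,0],"roll":0,"gripper":40},{"translation":[0,0,0],"roll":0,"gripper":40},{"translation":[0,0,0],"roll":0,"gripper":40},{"translation":[0,0,0],"roll":0,"gripper":40},{"translation":[0,0,0],"roll":0,"gripper":40}]' >/dev/null
python3 -m creep '[{"translation":[0,0,0],"roll":0,"gripper":40},{"translation":[0,0,0],"roll":0,"gripper":40},{"translation":[0,0,0],"roll":0,"gripper":40},{"translation":[0,0,0],"roll":0,"gripper":40},{"translation":[0,0,0],"roll":0,"gripper":40}]'
python3 - <<'E'
from bc import *
c=np.load('card.npy')
for n in ('top','scene'):
    im=snap(n,n+'9.png'); print(n,[(round(k['p'],2),[round(v) for v in k['bbox']]) for k in viewer.recognise(n,'scanner')],proj(n,c[:3]))
    M=pose(); p=M[0]; x=M[1][:,0]
    print('exp nose',proj(n,p+x*.03), 'handle end',proj(n,p-x*.05-M[1][:,1]*.12))
    for A,q,bb in blobs(im,(22,120,100),(34,255,255),(100,100,600,300)): print(A,q)
T=cv2.imread('pics/top0.png'); 
for o in bc(T,(418,109,58,48))[:2]: print('top barcode',o[:4])
E
```

```text
time: 57.62
position: [0.541, -0.3246, 0.1134]
tool_rot: [0.958, -0.287, 0.0, -0.0]
ft_force: [-0.3, 0.6, -1.8]
grip_width: 0.0497
grip_force: 39.9
top [(0.72, [291, 90, 64, 110]), (0.69, [189, 264, 42, 44]), (0.25, [216, 128, 50, 35])] [444.3582 133.9436]
exp nose [426.0571 161.3482] handle end [378.9692 161.4143]
scene [(0.67, [187, 202, 56, 32]), (0.56, [453, 188, 39, 48])] [151.6695 228.5248]
exp nose [190.0879 211.5789] handle end [237.5276 228.7496]
49 [191.9388 213.6735]
61 [489.5574 224.    ]
top barcode (np.int32(136), array([455.7197, 121.3471]), (41.18128204345703, 8.539529800415039), 28.610458374023438)
```

```bash
python3 -m creep '[{"translation":[-10,0,-30],"roll":0,"gripper":40},{"translation":[-20,0,-65],"roll":0,"gripper":40},{"translation":[-30,0,-100],"roll":0,"gripper":40},{"translation":[-40,0,-135],"roll":0,"gripper":40},{"translation":[-40,0,-170],"roll":0,"gripper":40}]' >/dev/null
python3 -m creep '[{"translation":[0,0,-40],"roll":-6,"gripper":40},{"translation":[0,0,-80],"roll":-12,"gripper":40},{"translation":[0,0,-115],"roll":-18,"gripper":40},{"translation":[0,0,-115],"roll":-24,"gripper":40},{"translation":[0,0,-115],"roll":-30.3,"gripper":40}]' >/dev/null
python3 -m creep '[{"translation":[0,0,0],"roll":0,"gripper":40},{"translation":[0,0,0],"roll":0,"gripper":40}]'
python3 - <<'E'
from h import *
go((.61,.214,.40),-3)
E
```

```text
time: 58.82
position: [0.5073, -0.3023, 0.3981]
tool_rot: [1.0, -0.028, -0.0, -0.0]
ft_force: [0.1, -0.0, -2.1]
grip_width: 0.0496
grip_force: 39.9
shift [  73.7 -521.2   -1.7] roll -0.2 | at [ 0.5073 -0.3023  0.3981] az -3.2
```

```bash
python3 -m creep '[{"translation":[0,-38,0],"roll":0,"gripper":40},{"translation":[0,-76,0],"roll":0,"gripper":40},{"translation":[0,-114,0],"roll":0,"gripper":40},{"translation":[0,-152,0],"roll":0,"gripper":40},{"translation":[0,-190,0],"roll":0,"gripper":40}]' >/dev/null
python3 -m creep '[{"translation":[10,-38,0],"roll":0,"gripper":40},{"translation":[20,-76,0],"roll":0,"gripper":40},{"translation":[30,-114,0],"roll":0,"gripper":40},{"translation":[40,-152,0],"roll":0,"gripper":40},{"translation":[50,-190,0],"roll":0,"gripper":40}]' >/dev/null
python3 -m creep '[{"translation":[10,-38,0],"roll":0,"gripper":40},{"translation":[20,-76,0],"roll":0,"gripper":40},{"translation":[24,-114,0],"roll":0,"gripper":40},{"translation":[24,-141,0],"roll":0,"gripper":40},{"translation":[24,-141,0],"roll":0,"gripper":40}]' >/dev/null
python3 -m creep '[{"translation":[10,0,35],"roll":0,"gripper":40},{"translation":[20,0,70],"roll":0,"gripper":40},{"translation":[30,0,105],"roll":0,"gripper":40},{"translation":[40,0,140],"roll":0,"gripper":40},{"translation":[51,0,175],"roll":0,"gripper":40}]' >/dev/null
python3 -m creep '[{"translation":[0,0,35],"roll":0,"gripper":40},{"translation":[0,0,70],"roll":0,"gripper":40},{"translation":[0,0,90],"roll":0,"gripper":40},{"translation":[0,0,90],"roll":0,"gripper":40},{"translation":[0,0,90],"roll":0,"gripper":40}]'
python3 - <<'E'
from h import *
go((.662,.214,.033),-3)
E
```

```text
time: 60.9
position: [0.6591, 0.2103, 0.1315]
tool_rot: [1.0, -0.028, -0.002, 0.0]
ft_force: [0.5, -0.2, -2.1]
grip_width: 0.0499
grip_force: 39.9
shift [ 3.1 -4.  98.5] roll -0.2 | at [0.6591 0.2103 0.1315] az -3.2
```

```bash
python3 -m creep '[{"translation":[2,-3,30],"roll":0,"gripper":40},{"translation":[2,-3,60],"roll":0,"gripper":40},{"translation":[2,-3,85],"roll":0,"gripper":40},{"translation":[2,-3,94],"roll":0,"gripper":40},{"translation":[2,-3,97],"roll":0,"gripper":40}]' 
python3 -m creep '[{"translation":[0,0,2],"roll":0,"gripper":40},{"translation":[0,0,3],"roll":0,"gripper":40},{"translation":[0,0,3],"roll":0,"gripper":40},{"translation":[0,0,3],"roll":0,"gripper":40}]'
```

```text
time: 61.32
position: [0.6623, 0.2137, 0.0362]
tool_rot: [1.0, -0.027, -0.0, 0.0]
ft_force: [-0.3, -0.2, -1.6]
grip_width: 0.0495
grip_force: 39.9
time: 61.65
position: [0.6635, 0.2141, 0.0353]
tool_rot: [1.0, -0.027, 0.002, -0.0]
ft_force: [0.4, 0.5, -1.9]
grip_width: 0.0496
grip_force: 39.9
```

```bash
python3 -m creep '[{"translation":[0,0,1],"roll":0,"gripper":40},{"translation":[0,0,2],"roll":0,"gripper":40},{"translation":[0,0,3],"roll":0,"gripper":40},{"translation":[0,0,3],"roll":0,"gripper":40}]' 
python3 -m creep '[{"translation":[0,0,1],"roll":0,"gripper":40},{"translation":[0,0,1.5],"roll":0,"gripper":40},{"translation":[0,0,1.5],"roll":0,"gripper":40},{"translation":[0,0,1.5],"roll":0,"gripper":40}]'
```

```text
time: 61.98
position: [0.6626, 0.214, 0.0311]
tool_rot: [1.0, -0.027, 0.0, -0.0]
ft_force: [-1.0, -1.1, 1.9]
grip_width: 0.0497
grip_force: 39.9
time: 62.32
position: [0.6626, 0.214, 0.0311]
tool_rot: [1.0, -0.027, 0.0, -0.0]
ft_force: [-4.1, -1.7, 9.0]
grip_width: 0.0496
grip_force: 39.9
```

On the pad: release, retreat up, check everything.

```bash
python3 -m creep '[{"translation":[0,0,-1],"roll":0,"gripper":87},{"translation":[0,0,-1],"roll":0,"gripper":87},{"translation":[0,0,-1],"roll":0,"gripper":87},{"translation":[0,0,-1],"roll":0,"gripper":87},{"translation":[0,0,-1],"roll":0,"gripper":87}]' 
python3 -m creep '[{"translation":[0,0,-5],"roll":0,"gripper":87},{"translation":[0,0,-30],"roll":0,"gripper":87},{"translation":[0,0,-65],"roll":0,"gripper":87},{"translation":[0,0,-105],"roll":0,"gripper":87},{"translation":[0,0,-145],"roll":0,"gripper":87}]' >/dev/null
python3 -m creep '[{"translation":[-30,0,-20],"roll":0,"gripper":87},{"translation":[-65,0,-40],"roll":0,"gripper":87},{"translation":[-100,0,-60],"roll":0,"gripper":87},{"translation":[-135,0,-90],"roll":0,"gripper":87},{"translation":[-170,0,-120],"roll":0,"gripper":87}]' >/dev/null
python3 -m creep '[{"translation":[0,0,0],"roll":0,"gripper":87},{"translation":[0,0,0],"roll":0,"gripper":87},{"translation":[0,0,0],"roll":0,"gripper":87},{"translation":[0,0,0],"roll":0,"gripper":87},{"translation":[0,0,0],"roll":0,"gripper":87}]'
python3 - <<'E'
from m import *
C=cam('wrist'); im=snap('wrist','wz.png')
for A,q,bb in blobs(im,(22,120,100),(34,255,255),(200,0,450,200)): print('yellow',A,at('wrist',q,.05,C))
S=snap('scene','sz.png')
f=lambda n,t:[(round(k['p'],2),[round(v) for v in k['bbox']]) for k in viewer.recognise(n,t)]
for t in ('scanner','housing_a','screwdriver','green_block','steel_block'): print(t,f('scene',t))
print('orange',blobs(S,(8,120,120),(20,255,255),(370,220,510,340)),'knob',[(A,c) for A,c,_ in blobs(S,(0,150,80),(6,255,255),(230,150,320,260))])
print('white',[(A,c) for A,c,_ in blobs(S,(0,0,150),(180,70,255),(395,262,470,310))])
print(f('wrist','pad'),at('wrist',(0,0),0,C)[:0])
E
```

```text
time: 62.73
position: [0.6621, 0.2139, 0.0294]
tool_rot: [1.0, -0.027, -0.0, 0.0]
ft_force: [0.0, -0.4, -0.7]
grip_width: 0.0752
grip_force: 0.0
time: 63.98
position: [0.4999, 0.2223, 0.2876]
tool_rot: [1.0, -0.027, -0.001, 0.0]
ft_force: [0.2, 0.1, 0.7]
grip_width: 0.0869
grip_force: 0.0
yellow 183 [0.691  0.2122 0.05  ]
yellow 119 [0.634  0.2588 0.05  ]
scanner [(0.86, [357, 311, 72, 48]), (0.57, [456, 204, 37, 32])]
housing_a [(0.77, [405, 250, 25, 48]), (0.67, [437, 258, 22, 56])]
screwdriver [(0.71, [320, 219, 48, 14])]
green_block [(0.6, [195, 256, 30, 41])]
steel_block [(0.97, [287, 200, 26, 30])]
orange [] knob [(np.int32(186), array([276.6344, 177.8333]))]
white [(np.int32(145), array([450.9034, 303.1103]))]
[(0.67, [227, 19, 125, 90])] []
```

```bash
python3 -c "
import cv2;from m import *
S=cv2.imread('pics/sz.png');print(S[284:298:4,407:422:4].tolist())
from rig import hand_in;print(hand_in())"
```

```text
[[[29, 17, 12], [61, 65, 66], [6, 4, 6], [17, 18, 17]], [[0, 3, 5], [111, 115, 119], [110, 115, 120], [114, 119, 122]], [[82, 85, 90], [110, 113, 119], [109, 115, 120], [105, 111, 116]], [[117, 57, 20], [44, 55, 64], [91, 95, 100], [224, 236, 243]]]
the job is handed in; nothing more can be done
None
```

I pressed both housings' wedges and laid the housings flat in the blue bin, scanned the barcode for over a second, put the scanner back on its pad, and handed the job in. The hand-in returned no verdict, but my last camera checks showed the lever up and no orange wedge standing proud.

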